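# Lid the tumbler and hasp it shut

### The arm

A 6-joint arm with a two-finger parallel gripper is mounted at the origin on the work surface. World frame = base frame: x ahead of the robot, y to its left, z up, the work surface at z = 0. Lengths are in mm, angles in rad, forces in N, time in s.
With the tool pointing down it reaches from about 350 to 925 mm from the base axis. Payload 6.4 kg.
Tool frame: the origin (TCP) lies midway between the tips of the shut fingers; the grasp point (between the pads) lies 19 mm behind it (manip.pinch_z is the distance from the TCP to the grasp point, in mm); x points along the fingers, y is the direction in which the jaws open and shut, and the axes are right-handed (so a half turn about x gives the same grasp; the last joint's range is limited). The gripper opens to 94 mm and grips with 3 to 60 N. Pads are 16 mm wide; open, the fingers measure 119 mm over their backs; the gripper's body (75 mm by 177 mm) begins 78 mm behind the grasp point.
Start: joints at [-1.488, 0.245, 1.558, -0, 1.339, -0.174], TCP at [165.096, -628.695, 205.455] pointing down, gripper open.
Joint ranges: [-3.13, 3.13], [-1.02, 2.26], [0.13, 2.54], [-0.95, 4.09], [0.21, 2.88], [-2.74, 2.74]. Speed limits (rad/s): [2.57, 2.57, 3.14, 3.14, 3.14, 3.14].

### API

Orientations are given as a unit quaternion [x, y, z, w].
In Python, from plant import status, eyes, order, manip gives the robot as it stands.
- The arm moves only by the tool servo_tool, never from a script. Its argument "increments" is a list of rows, each a list of 7 numbers: the closure, from 0 (fully open) to 1 (shut), then the shift along the tool's x, y, z in mm, then the turn, a rotation vector about the tool's x, y, z in rad. A call has 1 to 10 rows; each row shifts and turns the commanded pose from where the row before left it, along the tool's axes as they then stand; what a row does not reach is not made up. A row lasts 1/10 s, in which the tool goes at most 50 mm and 8.59 degrees, less where a joint would pass 70% of its speed; a pose out of reach is approached as far as the arm can. A call with a gripper value outside its range is refused whole. The fingers move at their own pace and stop on an object; the grip force is fixed at half the most. Time passes only in rows, so rows that do not move let the fingers close. It gives the time, the measured TCP pose, the force and the opening at its end, in the units of the state.
- status.sense(): the state, without advancing time (a new reading comes with each control period).
- eyes.get_image(name): name is "scene" or "side" or "wrist"; returns a dict with "color" (420x560x3 uint8, red, green, blue), "depth" (420x560 float32, mm along the optical axis (not along the pixel's ray), 0 where there is no reading), "vfov" (degrees; the focal length in pixels is half the picture's height over the tangent of half this angle, whatever the lens; pixels are square), "cx", "cy" (the principal point, pixels), "D" ([k1, k2, p1, p2, k3] as OpenCV has them; the pictures are not rectified), "T" (4x4, takes a point from camera to world coordinates). Camera axes: x right, y down, z forward; pixel columns grow to the right and rows downward; lengths in mm; the calibration is good to about 2 mm. A picture is of the moment at which its call begins.
- order.finish_job(): hands the job in, once; it reports no verdict.
The state is a dict: "time_s": time; "q": joint angles; "dq": joint speeds; "tau": joint torques, N m; "eef_pos": TCP position; "orientation": TCP orientation; "force": force on the tool from outside, world axes, zero at the start; "moment": the same for the moment, N m; "grip_width": finger opening in mm.
Only numpy, scipy, OpenCV 4.12 (cv2) and the standard library are available. Lean on these libraries where they do the work, as an engineer would, in place of code of your own. Each camera call takes 0.05 s, during which the arm holds its last target. There are 200 camera calls.

### The job

Close up the vibratory tumbler for a run: set the orange lid gently into the bowl's mouth, under the carrying bail, with its steel catch towards the hasp, then swing the black hasp over onto the lid so that the catch comes up through its slot, and press it fully home against the springy gasket so that it stays down by itself. Press no harder than it needs, and leave the brass weight, the amber vial and the green pebble where they stand.

Things in the scene. Friction and masses are not known exactly. Their poses are not given: they have to be found in the camera images.
- tumbler: Vibratory tumbler, fixed to the bench: grey drum base (radius 112, 55 high) carrying an open blue bowl (outer radius 100 at its rim, 155 high). Origin: centre of the underside; z up, -x towards the hasp.
- mouth (a point): Centre of the bowl's mouth at the top of the black gasket ring, 168 mm above the bench; axes as the tumbler. The ring (inner radius 85, outer 100, 8 thick) is sprung: it carries the lid's weight unmoved and can be pressed down 5 mm, which takes about 5 to 7 N on top of the lid's weight.
- catch_place (a point): Where the lid's catch point (lid_catch) must be with the lid in place and pressed fully down: tumbler frame (-56, 0, 173) mm. With the lid only lying on the gasket the point is 5 mm higher.
- hasp_pivot (a point): Middle of the hasp's hinge pin on the front (-x) of the bowl: tumbler frame (-112, 0, 175.5) mm. Axes as the tumbler; the hinge axis is y.
- hasp (a joint): Hasp angle (rad). 0: level, pointing along the tumbler's +x over the lid, fully home (hard stop). It grows as the strap swings up and off: 1.57 straight up, 3.14 level pointing away from the bowl (-x), more: hanging below level (stop at 3.85). Stiff (friction 0.45 N m), stays where left. The last 0.12 rad or so presses the lid down on the gasket.
- hasp_tip (a point): Middle of the hasp's free end. The hasp is a flat black strap 92 long from the pivot, 44 wide (along the hinge), 5 thick, the pivot in its mid-plane. Its slot for the catch is 28 long by 26 wide, from 42 to 70 mm from the pivot; from 70 to 92 mm it is solid. x points from the pivot to the free end, y along the hinge.
- lid: Loose orange round lid, about 0.3 kg, flat on the bench at the start. Origin: centre of its underside; z up. Plug of radius 81.5, 8 deep, foot chamfered; flange radius 98, 6 thick (top 14 mm above the origin). In the mouth its origin is 8 mm below mouth, axes parallel to the tumbler's. On its top: steel catch towards -x, handle towards +x.
- lid_catch (a point): On the lid at (-56, 0, 18) mm of its frame: middle of the top of a steel plate 30 (x) by 50 (y), on which the hasp comes to lie. The catch, a lug 14 (x) by 10 (y), stands 16 mm up from it and passes through the hasp's slot.
- lid_handle (a point): On the lid at (12, 0, 44) mm of its frame: grasp point in the lid's black fin handle, which is 60 long (x from 0 to 60), 16 thick (y) and stands from 14 to 54 mm above the lid's origin. Axes as the lid.
- weight: Brass pan weight, 52 mm across, 68 high, standing; origin at the centre of its underside. Leave alone.
- vial: Amber glass vial with black cap, 36 mm across, 85 high, standing; origin at the centre of its underside. Leave alone.
- pebble: Mottled green serpentine pebble, 72 mm across, 38 high; origin at the centre of its underside. Leave alone.
- bail_bar (a point): Middle of the level bar of the fixed steel bail over the bowl: tumbler frame (20, 0, 346) mm. Bar along y from -105 to 105 with a rubber grip of radius 12; legs at y = +-135. A vertical gripper does not fit under it at the lid's handle; one tilted about 40 deg, its body leaning to the tumbler's -x side, does.
Things that resemble listed ones, but are neither listed nor needed, are in the scene too. There is more than one size of the lid; the job needs the middle-sized.

How it is judged:
By the outcome, as a careful person would: the job done as asked, in the order asked, and still so for the second after the job is handed in, with the robot touching nothing.
It also fails if it takes over 72 s, if anything falls off the work surface, if the arm or the gripper's body presses on something with over 40 N, if the wrist force passes 120 N, or if a joint passes its speed limit or range.

## Working session

There is one attempt and no reset: what is moved stays moved. The work goes in short steps, Python scripts to look and compute and a tool call to move; the robot and the scene stay as the last step left them, time stands still between calls to the robot, and variables do not carry over. Pictures are saved under pics/ and viewed, about 8 in all and at most 12, crops included, and the job is handed in when it is done.

Besides the shell and the picture viewer there is one more tool, called after "Request:" as name(argument=value, ...), one argument or row to a line, values as JSON. servo_tool: Moves the arm, as the interface text tells. Its arguments: {"type":"object","properties":{"increments":{"type":"array","items":{"type":"array","items":{"type":"number"}}}},"required":["increments"]}

```bash
ls; mkdir -p pics; python3 - <<'E'
from plant import status, eyes, order, manip
import cv2,numpy as np
print(status.sense()); print([a for a in dir(manip) if a[0]!='_'])
for n in ("scene","side"):
    d=eyes.get_image(n); np.savez(f"{n}0.npz",**d)
    cv2.imwrite(f"pics/{n}0.png",d["color"][...,::-1]); print(n,d["T"].round(2).tolist(),d["vfov"],d["D"])
E
```

```text
pics
{'time_s': 0.0, 'q': array([-1.48813626e+00,  2.45807012e-01,  1.55900609e+00,  1.99199898e-05,
        1.33868505e+00, -1.74092861e-01]), 'dq': array([ 0.00025659,  0.00113724, -0.00109173, -0.0006738 ,  0.001301  ,
        0.00087126]), 'tau': array([ 3.87366811e-06, -4.15837991e+01, -3.14603162e+01,  6.84501277e-02,
        3.32711125e-02, -1.36579033e-04]), 'eef_pos': array([ 165.02728549, -628.08427774,  204.35413928]), 'orientation': array([ 0.70132556,  0.09119776, -0.70125029,  0.0898524 ]), 'force': array([-0.10652877,  0.57279601, -1.58438023]), 'moment': array([-0.01214906,  0.01573658, -0.01969723]), 'grip_width': 93.85093971969683}
['MotionError', 'pinch_z']
scene [[-0.33, 0.67, -0.67, 1362.26], [0.95, 0.22, -0.24, 433.74], [-0.02, -0.71, -0.7, 1160.03], [0.0, 0.0, 0.0, 1.0]] 43.917753560509176 [-0.08218327  0.          0.          0.          0.        ]
side [[0.99, -0.06, 0.1, 355.33], [-0.11, -0.61, 0.78, -854.03], [0.01, -0.79, -0.62, 986.9], [0.0, 0.0, 0.0, 1.0]] 44.86975248573904 [-0.07066376  0.          0.          0.          0.        ]
```

View pics/scene0.png

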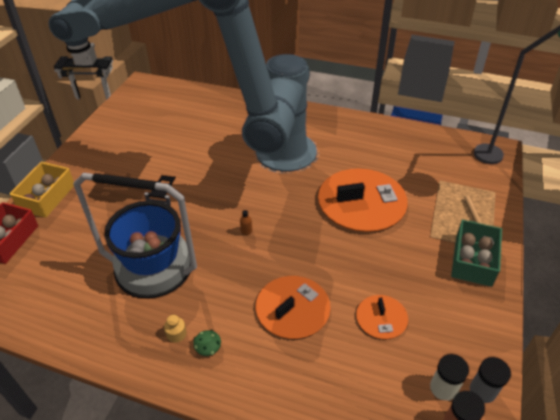

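View pics/side0.png

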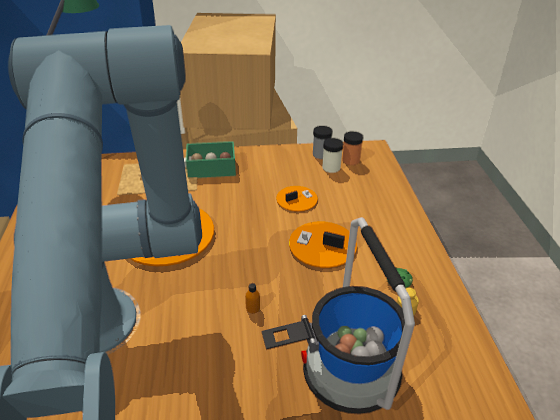

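The scene view shows three orange lids. The middle-sized one is at (293,307), and at (323,245) in the side view. The tumbler is at (147,240), with the hasp hanging out towards the base at (160,187). The vial is at (246,223), the weight at (174,328) and the pebble at (207,344).

```bash
cat > h.py <<'E'
import numpy as np,cv2
from scipy.optimize import least_squares
from scipy.spatial.transform import Rotation as R
def load(n): return dict(np.load(n))
def rays(d):
    h,w=d["depth"].shape; f=h/2/np.tan(np.radians(float(d["vfov"]))/2)
    K=np.array([[f,0,d["cx"]],[0,f,d["cy"]],[0,0,1.]])
    u,v=np.meshgrid(np.arange(w),np.arange(h))
    p=cv2.undistortPoints(np.stack([u,v],-1).reshape(-1,1,2).astype(float),K,d["D"].astype(float)).reshape(h,w,2)
    return np.dstack([p,np.ones((h,w))])@d["T"][:3,:3].T, d["T"][:3,3]
def cloud(d):
    r,o=rays(d); return o+r*d["depth"][...,None]
def plane(d,m,z):
    r,o=rays(d); r=r[m]; return o+r*((z-o[2])/r[:,2])[:,None]
def circ(p):
    s=least_squares(lambda c:np.hypot(p[:,0]-c[0],p[:,1]-c[1])-c[2],[*p[:,:2].mean(0),90],loss="soft_l1",f_scale=2); return s.x
def contour(m):
    c=max(cv2.findContours(m.astype(np.uint8),cv2.RETR_EXTERNAL,cv2.CHAIN_APPROX_NONE)[0],key=cv2.contourArea)[:,0]
    o=np.zeros(m.shape,bool); o[c[:,1],c[:,0]]=1; return o
E
python3 - <<'E'
from h import *
for n,(u,v) in dict(scene=(270,307),side=(310,258)).items():
    d=load(n+"0.npz"); P=cloud(d); hsv=cv2.cvtColor(d["color"],cv2.COLOR_RGB2HSV)
    H,S,V=hsv.transpose(2,0,1).astype(int)
    m=((H<16)&(S>215)&(V>150)).astype(np.uint8)
    k,l=cv2.connectedComponents(m); m=l==l[v,u]
    top=plane(d,contour(m),14); c=circ(top); print(n,"lid",c.round(1), m.sum(), "depthz",np.median(P[m][:,2]))
    ins=np.hypot(*(P[...,:2]-c[:2]).transpose(2,0,1))<92
    hd=ins&(P[...,2]>50)&(P[...,2]<62)&(V<70); st=ins&(S<90)&(V>90)&(P[...,2]<45)
    a=P[hd].mean(0); b=P[st].mean(0); print(" handle",a.round(1),hd.sum(),"steel",b.round(1),st.sum(),"yaw",np.degrees(np.arctan2(*(a-b)[1::-1])), "c->steel",np.degrees(np.arctan2(*(c[:2]-b[:2])[::-1])),np.hypot(*(c[:2]-b[:2])))
    # tumbler ring
    r=(np.abs(P[...,2]-168)<5)&(V<75)&(P[...,1]<-100)&(P[...,0]>300)&(P[...,0]<900)
    q=P[r]; print(" ring px",r.sum(),q.mean(0).round(1)); 
    c2=circ(q); print("  circ",c2.round(1)); rr=np.hypot(*(q[:,:2]-c2[:2]).T); print(np.percentile(rr,[2,20,50,80,98]).round(1))
    # bail bar
    b=(np.abs(P[...,2]-352)<14)&(V<60)&(np.hypot(*(P[...,:2]-c2[:2]).transpose(2,0,1))<150)
    q=P[b]; print(" bar",b.sum(),q.mean(0).round(1), np.linalg.svd(q-q.mean(0),full_matrices=False)[2][0].round(3),q[:,2].max())
    # hasp: dark, outside ring, z100..200
    rad=np.hypot(*(P[...,:2]-c2[:2]).transpose(2,0,1))
    b=(V<70)&(rad>112)&(rad<215)&(P[...,2]>100)&(P[...,2]<260)&(P[...,0]>200)
    q=P[b]; print(" hasp",b.sum(),q.mean(0).round(1),q.min(0).round(),q.max(0).round())
E
```

```text
scene lid [-222.9 -113.3 1226.2] 235200 depthz 1.595669654693097
 handle [nan nan nan] 0 steel [nan nan nan] 0 yaw nan c->steel nan nan
 ring px 1031 [ 602.  -197.   168.6]
  circ [ 607.4 -199.3   93.1]
[ 84.1  88.   93.2  97.6 192.8]
 bar 565 [ 633.1 -194.4  353.8] [-0.12   0.993 -0.01 ] 362.810542362971
 hasp 198 [ 464.9 -216.5  173.3] [ 406. -251.  156.] [ 504. -179.  186.]
side lid [ 637.2 1280.6 1611. ] 235031 depthz 2.440979848189386
 handle [nan nan nan] 0 steel [ 636.  1268.5  -81.4] 5 yaw nan c->steel 84.3189323733351 12.121514423311906
 ring px 1796 [ 566.4 -210.3  168.1]
  circ [ 603.1 -202.9   93.3]
[ 82.5  88.2  93.1 100.7 194.7]
 bar 790 [ 624.2 -207.7  354.5] [ 0.128 -0.992 -0.003] 360.208641775151
 hasp 470 [ 448.1 -225.5  171.9] [ 405. -338.  137.] [ 651. -190.  182.]<stdin>:10: RuntimeWarning: Mean of empty slice.
  ret = um.true_divide(
```

```bash
python3 - <<'E'
from h import *
C={}
for n,(u,v) in dict(scene=(270,307),side=(310,258)).items():
    d=load(n+"0.npz"); P=cloud(d); hsv=cv2.cvtColor(d["color"],cv2.COLOR_RGB2HSV)
    H,S,V=hsv.transpose(2,0,1).astype(int); print(n,hsv[v,u])
    m=((H<16)&(S>215)&(V>130)).astype(np.uint8)
    k,l=cv2.connectedComponents(m)
    vals,cnt=np.unique(l[v-8:v+9,u-8:u+9],return_counts=True); g=vals>0; m=l==vals[g][cnt[g].argmax()]
    for q in range(6):pass
    t=P[m]; t=t[np.abs(t[:,2]-14)<5]; c=circ(plane(d,contour(m),14))
    print(" lid circ(contour@14)",c.round(1),m.sum(),"top z",np.median(t[:,2]).round(1))
    rad=np.hypot(*(P[...,:2]-c[:2]).transpose(2,0,1)); ins=rad<93
    hd=ins&(P[...,2]>48)&(P[...,2]<60)&(V<80); st=ins&(S<100)&(V>90)&(P[...,2]<45)
    a=plane(d,hd,54).mean(0); b=plane(d,st,18).mean(0); w=P[hd]
    print(" handle",a.round(1),P[hd].mean(0).round(1),hd.sum(),np.linalg.svd(w-w.mean(0),full_matrices=False)[2][0].round(3),"steel",b.round(1),st.sum(),"yaw",np.degrees(np.arctan2(*(a-b)[1::-1])), "c->steel",np.degrees(np.arctan2(*(c[:2]-b[:2])[::-1])),np.hypot(*(c[:2]-b[:2])))
    for z0,name in ((68,'brass'),(85,'vial'),(38,'peb')): pass
    X=P.reshape(-1,3)
    r=(np.abs(P[...,2]-168)<4)&(V<75)&(np.hypot(P[...,0]-605,P[...,1]+201)<106)&(np.hypot(P[...,0]-605,P[...,1]+201)>80)
    q=plane(d,r,168); c2=circ(q);print(" ring",c2.round(1),r.sum()); e=cv2.morphologyEx(r.astype(np.uint8),cv2.MORPH_CLOSE,np.ones((9,9))); oc=circ(plane(d,contour(e>0),168)); print("  outer",oc.round(1))
    for nm,mm in dict(vial=(H>4)&(H<20)&(S>150)&(V<140),peb=(H>40)&(H<85)&(S>80),wt=(H>18)&(H<32)&(S>120)&(V>120)).items():
        kk=mm&(P[...,2]>12)&(P[...,2]<95)&(P[...,0]>300)&(P[...,0]<900)&(np.abs(P[...,1])<450); kk&=np.hypot(P[...,0]-605,P[...,1]+201)>120
        print(nm,kk.sum(),np.median(P[kk],0).round(0))
E
```

```text
scene [ 11 199 219]Traceback (most recent call last):
  File "<stdin>", line 8, in <module>
ValueError: attempt to get argmax of an empty sequence
```

```bash
cat > m.py <<'E'
from h import *
for n,(u,v) in dict(scene=(270,307),side=(310,258)).items():
    d=load(n+"0.npz"); P=cloud(d); hsv=cv2.cvtColor(d["color"],cv2.COLOR_RGB2HSV)
    H,S,V=hsv.transpose(2,0,1).astype(int); print(n,hsv[v,u])
    m=((H<16)&(S>185)&(V>175)).astype(np.uint8)
    k,l=cv2.connectedComponents(m)
    vals,cnt=np.unique(l[v-8:v+9,u-8:u+9],return_counts=True); g=vals>0; m=l==vals[g][cnt[g].argmax()]
    t=P[m]; t=t[np.abs(t[:,2]-14)<5]; c=circ(plane(d,contour(m),14))
    print(" lid circ(contour@14)",c.round(1),m.sum(),"top z",np.median(t[:,2]).round(1))
    rad=np.hypot(*(P[...,:2]-c[:2]).transpose(2,0,1)); ins=rad<93
    hd=ins&(P[...,2]>48)&(P[...,2]<60)&(V<80); st=ins&(S<100)&(V>90)&(P[...,2]<45)
    a=plane(d,hd,54).mean(0); b=plane(d,st,18).mean(0); w=P[hd]
    print(" handle",a.round(1),w.mean(0).round(1),hd.sum(),np.linalg.svd(w-w.mean(0),full_matrices=False)[2][0].round(3),"steel",b.round(1),st.sum(),"yaw",np.degrees(np.arctan2(*(a-b)[1::-1])), "c->steel",np.degrees(np.arctan2(*(c[:2]-b[:2])[::-1])),np.hypot(*(c[:2]-b[:2])))
    D=np.hypot(P[...,0]-605,P[...,1]+201)
    r=(np.abs(P[...,2]-168)<4)&(V<75)&(D<106)&(D>80)
    q=plane(d,r,168); print(" ring",circ(q).round(1),r.sum()); e=cv2.morphologyEx(r.astype(np.uint8),cv2.MORPH_CLOSE,np.ones((9,9))); print("  outer",circ(plane(d,contour(e>0),168)).round(1))
    for nm,mm in dict(vial=(H>4)&(H<20)&(S>150)&(V<140),peb=(H>40)&(H<85)&(S>80),wt=(H>18)&(H<32)&(S>120)&(V>120)).items():
        kk=mm&(P[...,2]>12)&(P[...,2]<95)&(P[...,0]>300)&(P[...,0]<900)&(np.abs(P[...,1])<450)&(D>130)
        print(nm,kk.sum(),np.median(P[kk],0).round(0))
E
python3 m.py
```

```text
scene [ 11 199 219]
 lid circ(contour@14) [612.6 215.8  94.7] 2884 top z 15.0
 handle [644.9 204.   54. ] [644.8 204.   53.9] 120 [ 0.889 -0.458 -0.004] steel [563.6 241.   18. ] 171 yaw -24.499768735497064 c->steel -27.265819477541182 55.08461549516973
 ring [ 607.6 -199.5   92.4] 889
  outer [ 607.3 -199.5   98.8]
vial 594 [608.  16.  29.]
peb 491 [798.  54.  34.]
wt 1 [767.  27.  27.]
side [ 17 255 219]
 lid circ(contour@14) [592.7 172.1  49.3] 1 top z 13.3
 handle [640.8 197.5  54. ] [641.  198.1  53.4] 80 [ 0.891 -0.454  0.004] steel [565.4 237.3  18. ] 128 yaw -27.81669507017181 c->steel -67.24271909911542 70.69268489240035
 ring [ 606.2 -202.5   92.1] 1428
  outer [ 603.3 -202.4   92.6]
vial 309 [406.  -8.  34.]
peb 166 [803.  41.  34.]
wt 191 [789. -52.  43.]
```

```bash
cat > p.py <<'E'
from h import *
from scipy.linalg import logm,expm
from plant import status
TC=np.array([606.,-201.,0]); TY=np.radians(7.2)
def tw(p,c=TC,y=TY): return c+R.from_euler("z",y).apply(p)
def ori(psi,tilt,sg=1,roll=0):   # deg; heading, lean-back tilt
    p,t=np.radians([psi,tilt]); x=np.array([np.sin(t)*np.cos(p),np.sin(t)*np.sin(p),-np.cos(t)]); y=sg*np.array([-np.sin(p),np.cos(p),0])
    return R.from_matrix(np.c_[x,y,np.cross(x,y)])
def M(p,r):
    m=np.eye(4); m[:3,:3]=r.as_matrix(); m[:3,3]=p; return m
def cur():
    s=status.sense(); return M(s["eef_pos"],R.from_quat(s["orientation"]))
def goal(pinch,o): return M(np.array(pinch)+19*o.as_matrix()[:,0],o)
def plan(goals,start=None,step=35.,turn=6.):
    a=cur() if start is None else start
    for g in goals:
        rel=np.linalg.inv(a)@g; n=int(np.ceil(max(np.linalg.norm(rel[:3,3])/step,np.degrees(R.from_matrix(rel[:3,:3]).magnitude())/turn,1)))
        e=expm(np.real(logm(rel))/n); rv=R.from_matrix(e[:3,:3]).as_rotvec()
        print(n,"x",[float(v) for v in e[:3,3].round(1)],[float(v) for v in rv.round(4)]," ->",g[:3,3].round(0)); a=g
E
python3 - <<'E'
from p import *
c=cur(); print(c.round(3))
o0=R.from_matrix(c[:3,:3])
sg=1 if c[:3,1]@ori(0,0).as_matrix()[:,1]>0 else -1
# yaw-turn: start tool-y world
for s in (1,-1):
    print(s); plan([M([250,-560,520],R.from_euler('z',.25)*o0), M([500,-200,520],ori(7,0,s)), M([560,230,250],ori(-27,30,s))])
E
```

```text
[[-0.00000e+00  2.54000e-01 -9.67000e-01  1.65038e+02]
 [ 2.00000e-03 -9.67000e-01 -2.54000e-01 -6.28156e+02]
 [-1.00000e+00 -2.00000e-03 -0.00000e+00  2.04499e+02]
 [ 0.00000e+00  0.00000e+00  0.00000e+00  1.00000e+00]]
1
10 x [-31.5, -3.4, -10.4] [-0.025, -0.0, -0.0]  -> [ 250. -560.  520.]
27 x [-0.0, 17.4, -14.7] [-0.1021, -0.0001, 0.0]  -> [ 500. -200.  520.]
15 x [16.8, 30.3, -4.7] [0.0386, -0.0339, -0.0104]  -> [560. 230. 250.]
-1
10 x [-31.5, -3.4, -10.4] [-0.025, -0.0, -0.0]  -> [ 250. -560.  520.]
13 x [0.0, -20.1, -27.3] [0.0296, 0.0, 0.0001]  -> [ 500. -200.  520.]
15 x [16.8, -30.3, 4.7] [0.0386, 0.0339, 0.0104]  -> [560. 230. 250.]
```

```bash
python3 - <<'E'
from p import *
o0=R.from_matrix(cur()[:3,:3])
plan([M([250,-560,520],R.from_euler('z',.25)*o0), M([480,-220,540],ori(-70,0,1)), M([530,200,300],ori(-27,20,1))])
E
```

```text
10 x [-31.5, -3.4, -10.4] [-0.025, -0.0, -0.0]  -> [ 250. -560.  520.]
14 x [-1.4, 5.9, -31.3] [-0.1009, -0.0001, 0.0001]  -> [ 480. -220.  540.]
14 x [14.1, 21.7, -23.9] [-0.0531, -0.0237, 0.0094]  -> [530. 200. 300.]
```

Request:
servo_tool(
  increments=[
    [0,-31.5,-3.4,-10.4,-0.025,0,0],
    [0,-31.5,-3.4,-10.4,-0.025,0,0],
    [0,-31.5,-3.4,-10.4,-0.025,0,0],
    [0,-31.5,-3.4,-10.4,-0.025,0,0],
    [0,-31.5,-3.4,-10.4,-0.025,0,0],
    [0,-31.5,-3.4,-10.4,-0.025,0,0],
    [0,-31.5,-3.4,-10.4,-0.025,0,0],
    [0,-31.5,-3.4,-10.4,-0.025,0,0],
    [0,-31.5,-3.4,-10.4,-0.025,0,0],
    [0,-31.5,-3.4,-10.4,-0.025,0,0],
  ],
)

```text
time_s: 1.1
eef_pos: [249.9, -559.1, 521.2]
orientation: [-0.684, -0.178, 0.684, -0.177]
force: [0.3, -0.2, 0.0]
grip_width: 93.9
```

Request:
servo_tool(
  increments=[
    [0,-1.4,5.9,-31.3,-0.101,0,0],
    [0,-1.4,5.9,-31.3,-0.101,0,0],
    [0,-1.4,5.9,-31.3,-0.101,0,0],
    [0,-1.4,5.9,-31.3,-0.101,0,0],
    [0,-1.4,5.9,-31.3,-0.101,0,0],
    [0,-1.4,5.9,-31.3,-0.101,0,0],
    [0,-1.4,5.9,-31.3,-0.101,0,0],
  ],
)

```text
time_s: 1.8
eef_pos: [427.8, -431.2, 529.3]
orientation: [0.58, 0.405, -0.58, 0.404]
force: [1.5, -0.6, -0.3]
grip_width: 94.0
```

Request:
servo_tool(
  increments=[
    [0,-1.4,5.9,-31.3,-0.101,0,0],
    [0,-1.4,5.9,-31.3,-0.101,0,0],
    [0,-1.4,5.9,-31.3,-0.101,0,0],
    [0,-1.4,5.9,-31.3,-0.101,0,0],
    [0,-1.4,5.9,-31.3,-0.101,0,0],
    [0,-1.4,5.9,-31.3,-0.101,0,0],
    [0,-1.4,5.9,-31.3,-0.101,0,0],
    [0,0,0,0,0,0,0],
    [0,0,0,0,0,0,0],
  ],
)

```text
time_s: 2.7
eef_pos: [478.9, -219.7, 540.0]
orientation: [0.405, 0.579, -0.405, 0.579]
force: [-0.1, -0.6, -0.0]
grip_width: 93.8
```

```bash
python3 - <<'E'
from p import *
from plant import eyes
print(cur().round(3), status.sense()["q"])
d=eyes.get_image("wrist"); np.savez("wrist1.npz",**d); cv2.imwrite("pics/w1.png",d["color"][...,::-1]); print(d["T"].round(2).tolist(),d["vfov"])
E
```

```text
[[ 0.00000e+00  9.39000e-01  3.43000e-01  4.78932e+02]
 [-0.00000e+00  3.43000e-01 -9.39000e-01 -2.19743e+02]
 [-1.00000e+00 -0.00000e+00  0.00000e+00  5.40009e+02]
 [ 0.00000e+00  0.00000e+00  0.00000e+00  1.00000e+00]] [-6.45343938e-01 -1.03153861e-01  1.33090627e+00 -3.27909253e-04
  1.91353163e+00 -9.95191894e-01]
[[0.94, 0.33, 0.08, 456.17], [0.34, -0.92, -0.21, -157.83], [0.0, 0.23, -0.97, 718.89], [0.0, 0.0, 0.0, 1.0]] 64.88373464867058
```

View pics/w1.png

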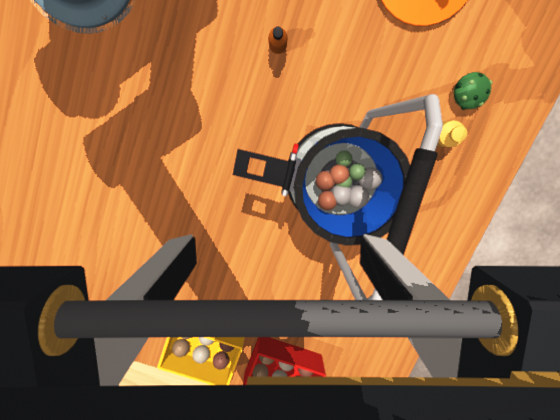

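The wrist view shows the mouth ring centred near (350,185), the hasp strap lying out nearly level at (262,167), and the bail to the right. The bowl's approach from the hasp side is clear.

```bash
python3 - <<'E'
from p import *
d=load("wrist1.npz"); P=cloud(d); H,S,V=cv2.cvtColor(d["color"],cv2.COLOR_RGB2HSV).transpose(2,0,1).astype(int)
D=np.hypot(P[...,0]-606,P[...,1]+201)
r=(np.abs(P[...,2]-168)<5)&(D<106)&(D>80)&(V<75); q=plane(d,r,168); print("ring",circ(q).round(1),np.median(P[r][:,2]),r.sum())
i=(H>100)&(H<130)&(S>150)&(D<110); e=cv2.morphologyEx((i|((D<84)&(P[...,2]<165))).astype(np.uint8),cv2.MORPH_OPEN,np.ones((5,5)))
c=contour(e>0); q=plane(d,c,168); g=np.abs(np.hypot(q[:,0]-606,q[:,1]+201)-85)<6; print("inner",circ(q[g]).round(1),g.sum())
L=R.from_euler("z",-TY).apply((P-TC).reshape(-1,3)).reshape(P.shape)
h=(V<60)&(L[...,0]<-125)&(L[...,0]>-215)&(np.abs(L[...,1])<35)&(L[...,2]>90)&(L[...,2]<230); w=L[h]
print("hasp tumbler frame",h.sum(),w.mean(0).round(1),np.percentile(w,1,0).round(1),np.percentile(w,99,0).round(1),"slope dz/dx",np.polyfit(w[:,0],w[:,2],1).round(3))
b=(L[...,2]>335)&(L[...,2]<370)&(V<70)&(np.abs(L[...,1])<100)&(np.abs(L[...,0]-20)<40); w=P[b]; print("bar",w.mean(0).round(1),np.degrees(np.arctan2(*np.linalg.svd(w-w.mean(0),full_matrices=False)[2][0][:2][::-1])))
# hasp yaw from side edges
w=L[h]; cx=[(x,(w[np.abs(w[:,0]-x)<5][:,1].min()+w[np.abs(w[:,0]-x)<5][:,1].max())/2) for x in range(-200,-125,10)]; print(np.round(cx,1).tolist())
E
```

```text
ring [ 605.6 -200.6   91.9] 167.5762550692184 2215
inner [ 605.5 -200.4   83.9] 295
hasp tumbler frame 827 [-161.7    0.6  172.9] [-200.2  -19.7  167.8] [-125.6   20.6  177.4] slope dz/dx [9.40000e-02 1.88093e+02]
bar [ 620.5 -174.4  354.4] -82.83712985562941
[[-200.0, 0.3], [-190.0, 0.3], [-180.0, 0.6], [-170.0, 0.5], [-160.0, 0.4], [-150.0, 0.3], [-140.0, 0.4], [-130.0, 0.3]]
```

```bash
python3 - <<'E'
from p import *
LC=np.array([613,214,0]); LY=np.radians(-27)
o=ori(-27,38); gp=tw([12,0,44],LC,LY); ax=o.as_matrix()[:,0]
plan([goal(gp-140*ax,o),goal(gp-60*ax,o)])
E
```

```text
18 x [16.9, 18.5, -23.9] [-0.0401, -0.0351, 0.0138]  -> [557. 242. 139.]
3 x [26.7, 0.0, 0.0] [-0.0, -0.0, 0.0]  -> [601. 220.  76.]
```

Request:
servo_tool(
  increments=[
    [0,16.9,18.5,-23.9,-0.0401,-0.0351,0.0138],
    [0,16.9,18.5,-23.9,-0.0401,-0.0351,0.0138],
    [0,16.9,18.5,-23.9,-0.0401,-0.0351,0.0138],
    [0,16.9,18.5,-23.9,-0.0401,-0.0351,0.0138],
    [0,16.9,18.5,-23.9,-0.0401,-0.0351,0.0138],
    [0,16.9,18.5,-23.9,-0.0401,-0.0351,0.0138],
    [0,16.9,18.5,-23.9,-0.0401,-0.0351,0.0138],
    [0,16.9,18.5,-23.9,-0.0401,-0.0351,0.0138],
    [0,16.9,18.5,-23.9,-0.0401,-0.0351,0.0138],
  ],
)

```text
time_s: 3.65
eef_pos: [538.0, 30.7, 364.3]
orientation: [0.262, 0.518, -0.318, 0.75]
force: [-0.0, -0.7, 0.7]
grip_width: 93.9
```

Request:
servo_tool(
  increments=[
    [0,16.9,18.5,-23.9,-0.0401,-0.0351,0.0138],
    [0,16.9,18.5,-23.9,-0.0401,-0.0351,0.0138],
    [0,16.9,18.5,-23.9,-0.0401,-0.0351,0.0138],
    [0,16.9,18.5,-23.9,-0.0401,-0.0351,0.0138],
    [0,16.9,18.5,-23.9,-0.0401,-0.0351,0.0138],
    [0,16.9,18.5,-23.9,-0.0401,-0.0351,0.0138],
    [0,16.9,18.5,-23.9,-0.0401,-0.0351,0.0138],
    [0,16.9,18.5,-23.9,-0.0401,-0.0351,0.0138],
    [0,16.9,18.5,-23.9,-0.0401,-0.0351,0.0138],
    [0,0,0,0,0,0,0],
  ],
)

```text
time_s: 4.65
eef_pos: [553.6, 243.2, 133.5]
orientation: [0.099, 0.43, -0.211, 0.872]
force: [-0.1, -0.3, 0.2]
grip_width: 94.4
```

```bash
python3 - <<'E'
from p import *
from plant import eyes
print(cur().round(3), status.sense()["q"])
d=eyes.get_image("wrist"); np.savez("wrist2.npz",**d); cv2.imwrite("pics/w2.png",d["color"][...,::-1])
E
```

```text
[[ 5.41000e-01  4.53000e-01  7.09000e-01  5.53568e+02]
 [-2.83000e-01  8.91000e-01 -3.54000e-01  2.43176e+02]
 [-7.92000e-01 -9.00000e-03  6.10000e-01  1.33484e+02]
 [ 0.00000e+00  0.00000e+00  0.00000e+00  1.00000e+00]] [ 0.4555171   0.09377623  1.98853484 -0.76360529  0.79137577 -0.17010315]
```

View pics/w2.png

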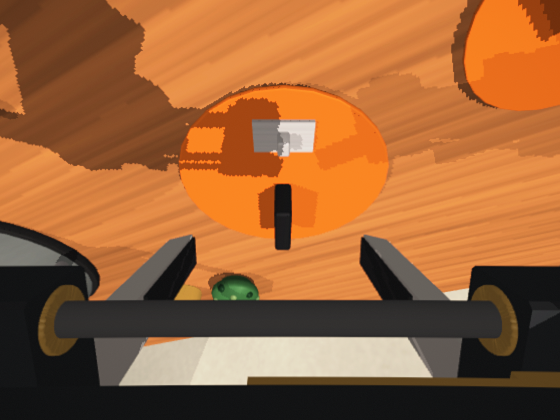

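The wrist view shows the lid centred ahead with its fin at (283,215), between the fingers, and the catch at (285,137) nearer the camera. I'll refine the lid pose from this view.

```bash
python3 - <<'E'
from p import *
d=load("wrist2.npz"); P=cloud(d); H,S,V=cv2.cvtColor(d["color"],cv2.COLOR_RGB2HSV).transpose(2,0,1).astype(int)
D=np.hypot(P[...,0]-613,P[...,1]-214)
h=(V<90)&(D<92)&(P[...,2]>20)&(P[...,2]<70)&(np.arange(420)[:,None]<258); w=P[h]
t=w[w[:,2]>48]; v=np.linalg.svd(t-t.mean(0),full_matrices=False)[2][0]; print("top",len(t),t.mean(0).round(1),"yaw",np.degrees(np.arctan(v[1]/v[0])).round(2))
L=R.from_euler("z",27,degrees=True).apply(t-[613,214,0]); print("local top min/max",np.percentile(L,2,0).round(1),np.percentile(L,98,0).round(1),L.mean(0).round(1))
s=(S<90)&(V>120)&(D<92)&(P[...,2]>10)&(P[...,2]<25); print("steel",R.from_euler("z",27,degrees=True).apply(plane(d,s,18)-[613,214,0]).mean(0).round(1),s.sum())
o=(H<16)&(S>190)&(D<110)&(np.abs(P[...,2]-14)<5)|h|s; o=cv2.morphologyEx(o.astype(np.uint8),cv2.MORPH_CLOSE,np.ones((7,7)))
q=plane(d,contour(o>0),14); print("circ",circ(q).round(1))
LC=np.array([613,214,0]); LY=np.radians(-27)
oo=ori(-27,38); gp=tw([12,0,44],LC,LY); ax=oo.as_matrix()[:,0]
plan([goal(gp-60*ax,oo),goal(gp,oo)])
E
```

```text
top 648 [635.4 205.8  52.9] yaw -26.39
local top min/max [-0.1 -4.8 48.8] [56.3 10.3 54.3] [23.7  2.8 52.9]
steel [-58.2   3.   18. ] 1679
circ [612.5 217.2  96.8]
3 x [26.4, 0.2, 1.1] [0.0011, -0.0013, 0.0015]  -> [601. 220.  76.]
2 x [30.0, 0.0, 0.0] [0.0, -0.0, 0.0]  -> [634. 203.  29.]
```

```bash
python3 - <<'E'
from p import *
LC=np.array([613,216.5,0]); LY=np.radians(-26.7)
oo=ori(-26.7,38); gp=tw([12,0,44],LC,LY); ax=oo.as_matrix()[:,0]
plan([goal(gp-60*ax,oo),goal(gp,oo)],step=20)
E
```

```text
4 x [19.6, 0.7, 0.6] [-0.0002, -0.001, 0.0019]  -> [601. 222.  76.]
3 x [20.0, 0.0, -0.0] [-0.0, -0.0, -0.0]  -> [634. 206.  29.]
```

Request:
servo_tool(
  increments=[
    [0,19.6,0.7,0.6,0,-0.001,0.002],
    [0,19.6,0.7,0.6,0,-0.001,0.002],
    [0,19.6,0.7,0.6,0,-0.001,0.002],
    [0,19.6,0.7,0.6,0,-0.001,0.002],
    [0,20,0,0,0,0,0],
    [0,20,0,0,0,0,0],
    [0,20,0,0,0,0,0],
    [0,0,0,0,0,0,0],
    [0,0,0,0,0,0,0],
  ],
)

```text
time_s: 5.6
eef_pos: [637.5, 206.3, 34.6]
orientation: [0.104, 0.423, -0.207, 0.876]
force: [0.1, -0.7, -0.2]
grip_width: 94.0
```

```bash
python3 - <<'E'
from p import *
s=status.sense(); print(s["force"],s["q"])
LC=np.array([613,216.5,0]); LY=np.radians(-26.7)
oo=ori(-26.7,38); gp=tw([12,0,44],LC,LY)
plan([goal(gp,oo)])
E
```

```text
[ 0.07751772 -0.74924255 -0.18849937] [ 0.32855699  0.36353303  1.89331617 -0.92702307  0.58180217 -0.05261341]
1 x [2.7, -1.9, -5.7] [-0.0064, 0.0057, -0.0043]  -> [634. 206.  29.]
```

Request:
servo_tool(
  increments=[
    [0,3,-1,-3,0,0.015,0],
    [0,1,-1,-2,0,0.01,0],
    [0,0,0,0,0,0,0],
    [0,0,0,0,0,0,0],
  ],
)

```text
time_s: 6.0
eef_pos: [634.0, 206.5, 27.2]
orientation: [0.106, 0.435, -0.205, 0.871]
force: [0.4, 0.3, -0.5]
grip_width: 93.8
```

```bash
python3 - <<'E'
from p import *
s=status.sense(); print(s["force"],s["q"]); print(cur().round(3))
LC=np.array([613,216.5,0]); LY=np.radians(-26.7)
c=cur(); pin=c[:3,3]-19*c[:3,0]; print("pinch in lid frame",R.from_euler("z",-LY).apply(pin-LC).round(1))
E
```

```text
[ 0.37174187  0.26666251 -0.4596912 ] [ 0.32306853  0.36918678  1.89305541 -0.88551271  0.57604169 -0.09207256]
[[ 5.38000e-01  4.49000e-01  7.13000e-01  6.34034e+02]
 [-2.65000e-01  8.94000e-01 -3.63000e-01  2.06473e+02]
 [-8.00000e-01  6.00000e-03  6.00000e-01  2.72070e+01]
 [ 0.00000e+00  0.00000e+00  0.00000e+00  1.00000e+00]]
pinch in lid frame [11.9  0.4 42.4]
```

Request:
servo_tool(
  increments=[
    [1,0,0,0,0,0,0],
    [1,0,0,0,0,0,0],
    [1,0,0,0,0,0,0],
    [1,0,0,0,0,0,0],
    [1,0,0,0,0,0,0],
    [1,0,0,0,0,0,0],
    [1,0,0,0,0,0,0],
    [1,0,0,0,0,0,0],
  ],
)

```text
time_s: 6.8
eef_pos: [634.0, 206.2, 26.7]
orientation: [0.106, 0.435, -0.205, 0.87]
force: [0.3, -0.2, 0.2]
grip_width: 33.6
```

```bash
python3 - <<'E'
from p import *
s=status.sense(); print(s["force"],s["q"],s["grip_width"]); print(cur().round(3))
# lid pose in tool frame as grasped (lid yaw from tool y)
c=cur(); yl=np.arctan2(-c[0,1],c[1,1]); print("lid yaw",np.degrees(yl))
oo=lambda psi:R.from_euler("z",psi-np.degrees(yl),degrees=True)*R.from_matrix(c[:3,:3])
def tcp(orig,psi): return M(orig+oo(psi).apply(np.zeros(3))+R.from_euler("z",np.radians(psi)-yl).apply(c[:3,3]-np.array([613,216.5,0])),oo(psi))
C=np.array([606,-200.7,0])
pts=[tcp(np.array([613,216.5,60]),-26.7),tcp(np.array([520,130,260]),-20),tcp(tw([-220,0,240],C),7.2),tcp(tw([-220,0,203],C),7.2),tcp(tw([0,0,195],C),7.2)]
plan(pts,step=30)
E
```

```text
[ 0.30006218 -0.23116596  0.16974899] [ 0.32274452  0.37002114  1.89296468 -0.88571215  0.57590989 -0.09190066] 33.615291676178636
[[ 5.38000e-01  4.49000e-01  7.14000e-01  6.34000e+02]
 [-2.65000e-01  8.93000e-01 -3.63000e-01  2.06239e+02]
 [-8.01000e-01  6.00000e-03  5.99000e-01  2.67170e+01]
 [ 0.00000e+00  0.00000e+00  0.00000e+00  1.00000e+00]]
lid yaw -26.694903765153267
3 x [-16.0, 0.1, 12.0] [0.0, -0.0, -0.0]  -> [634. 206.  87.]
8 x [-23.9, -14.1, 10.0] [-0.0117, 0.0001, 0.0088]  -> [542. 122. 287.]
13 x [-2.9, -28.1, -6.1] [-0.0292, 0.0002, 0.0219]  -> [ 411. -225.  267.]
2 x [14.8, -0.1, -11.1] [0.0, -0.0, 0.0]  -> [ 411. -225.  230.]
8 x [17.3, -0.0, 21.4] [0.0, -0.0, 0.0]  -> [ 629. -198.  222.]
```

Request:
servo_tool(
  increments=[
    [1,0,0,0,0,0,0],
    [1,0,0,0,0,0,0],
    [1,0,0,0,0,0,0],
    [1,0,0,0,0,0,0],
    [1,0,0,0,0,0,0],
  ],
)

```text
time_s: 7.3
eef_pos: [634.0, 206.3, 26.8]
orientation: [0.106, 0.435, -0.205, 0.87]
force: [-0.6, 0.6, 0.9]
grip_width: 16.1
```

Request:
servo_tool(
  increments=[
    [1,-4,0,3,0,0,0],
    [1,-8,0,6,0,0,0],
    [1,-16,0,12,0,0,0],
    [1,-16,0,12,0,0,0],
    [1,-4,0,3,0,0,0],
    [1,0,0,0,0,0,0],
  ],
)

```text
time_s: 7.9
eef_pos: [634.4, 206.0, 88.0]
orientation: [0.107, 0.434, -0.205, 0.871]
force: [-0.8, -0.7, -2.6]
grip_width: 15.7
```

```bash
cat >> p.py <<'E'
GR=np.array([634.0,206.2,26.7]); LC=np.array([613,216.5,0]); LY=np.radians(-26.7)
OG=R.from_quat([0.106,0.435,-0.205,0.87])
C=np.array([606,-200.7,0])
def tcp(orig,psi,dz=0):
    r=R.from_euler("z",np.radians(psi)-LY); return M(orig+r.apply(GR-LC),r*OG)
E
python3 - <<'E'
from p import *
s=status.sense(); print(s["force"],s["q"],s["grip_width"])
plan([tcp(np.array([520,130,260]),-20),tcp(tw([-190,0,240],C),7.2),tcp(tw([0,0,195],C),7.2)],step=30)
E
```

```text
[-0.80025146 -0.73740336 -2.62233118] [ 0.32212006  0.25995077  1.89119404 -0.77019493  0.64997452 -0.23298247] 15.747200051137643
8 x [-23.8, -14.1, 9.9] [-0.0118, 0.0003, 0.0086]  -> [542. 122. 287.]
12 x [-1.6, -29.8, -4.6] [-0.0317, 0.0002, 0.0237]  -> [ 441. -221.  267.]
7 x [21.4, -0.0, 17.9] [0.0, -0.0, 0.0]  -> [ 629. -198.  222.]
```

Gripped at 15.7 mm and the wrist reads about 2.6 N, which fits the lid's weight. Carrying it over.

Request:
servo_tool(
  increments=[
    [1,-23.8,-14.1,9.9,-0.0118,0,0.0086],
    [1,-23.8,-14.1,9.9,-0.0118,0,0.0086],
    [1,-23.8,-14.1,9.9,-0.0118,0,0.0086],
    [1,-23.8,-14.1,9.9,-0.0118,0,0.0086],
    [1,-23.8,-14.1,9.9,-0.0118,0,0.0086],
    [1,-23.8,-14.1,9.9,-0.0118,0,0.0086],
    [1,-23.8,-14.1,9.9,-0.0118,0,0.0086],
    [1,-23.8,-14.1,9.9,-0.0118,0,0.0086],
  ],
)

```text
time_s: 8.7
eef_pos: [540.2, 121.6, 284.9]
orientation: [0.079, 0.442, -0.154, 0.88]
force: [0.1, -0.9, -2.7]
grip_width: 15.7
```

Request:
servo_tool(
  increments=[
    [1,-1.6,-29.8,-4.6,-0.0317,0,0.0237],
    [1,-1.6,-29.8,-4.6,-0.0317,0,0.0237],
    [1,-1.6,-29.8,-4.6,-0.0317,0,0.0237],
    [1,-1.6,-29.8,-4.6,-0.0317,0,0.0237],
    [1,-1.6,-29.8,-4.6,-0.0317,0,0.0237],
    [1,-1.6,-29.8,-4.6,-0.0317,0,0.0237],
  ],
)

```text
time_s: 9.3
eef_pos: [469.2, -44.2, 274.5]
orientation: [0.026, 0.447, -0.048, 0.893]
force: [0.6, -0.2, -3.1]
grip_width: 15.6
```

Request:
servo_tool(
  increments=[
    [1,-1.6,-29.8,-4.6,-0.0317,0,0.0237],
    [1,-1.6,-29.8,-4.6,-0.0317,0,0.0237],
    [1,-1.6,-29.8,-4.6,-0.0317,0,0.0237],
    [1,-1.6,-29.8,-4.6,-0.0317,0,0.0237],
    [1,-1.6,-29.8,-4.6,-0.0317,0,0.0237],
    [1,-1.6,-29.8,-4.6,-0.0317,0,0.0237],
    [1,0,0,0,0,0,0],
    [1,0,0,0,0,0,0],
  ],
)

```text
time_s: 10.1
eef_pos: [456.7, -198.3, 279.0]
orientation: [-0.017, 0.46, 0.041, 0.887]
force: [0.1, 0.7, -3.3]
grip_width: 15.8
```

```bash
python3 - <<'E'
from p import *
from plant import eyes
s=status.sense(); print(s["force"],s["q"],s["grip_width"],cur().round(3))
plan([tcp(tw([-190,0,240],C),7.2),tcp(tw([-90,0,205],C),7.2),tcp(tw([0,0,195],C),7.2)],step=30)
d=eyes.get_image("side"); np.savez("side2.npz",**d); cv2.imwrite("pics/s2.png",d["color"][...,::-1])
E
```

```text
[ 0.11517691  0.66083836 -3.32671333] [-0.93915441 -0.52407865  2.20624787  0.5661948   1.17946895 -2.74121714] 15.786924577797775 [[ 5.73000e-01 -8.80000e-02  8.15000e-01  4.56676e+02]
 [ 5.70000e-02  9.96000e-01  6.70000e-02 -1.98321e+02]
 [-8.18000e-01  8.00000e-03  5.76000e-01  2.78962e+02]
 [ 0.00000e+00  0.00000e+00  0.00000e+00  1.00000e+00]]
2 x [-0.4, -10.7, -10.9] [-0.0159, -0.0142, 0.0104]  -> [ 441. -221.  267.]
4 x [22.0, -0.1, 14.8] [0.0, -0.0, 0.0]  -> [ 540. -209.  232.]
4 x [15.5, -0.0, 16.5] [0.0, -0.0, 0.0]  -> [ 629. -198.  222.]
```

View pics/s2.png

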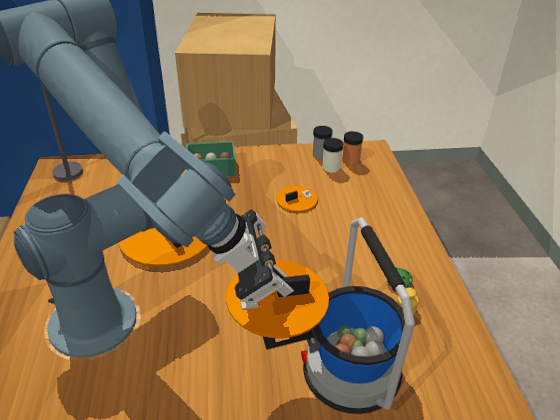

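The side view shows the lid held level beside the bowl at (280,298), under the bail's height and short of the mouth. Joint 6 is at its limit here, so I'll fit a quick kinematic model from the readings to check the remaining poses.

```bash
cat > k.py <<'E'
from p import *
Q=np.array([[-1.48814,.24581,1.55901,0,1.33869,-.17409],[-.645344,-.103154,1.330906,-.000328,1.913532,-.995192],[.455517,.093776,1.988535,-.763605,.791376,-.170103],[.323069,.369187,1.893055,-.885513,.576042,-.092073],[.32212,.259951,1.891194,-.770195,.649975,-.232982],[-.939154,-.524079,2.206248,.566195,1.179469,-2.741217]])
X=np.array([[165.0,-628.1,204.4],[478.9,-219.7,540.0],[553.57,243.18,133.48],[634.03,206.47,27.21],[634.4,206.0,88.0],[456.68,-198.32,278.96]])
O=[None]*6; O[1]=[.405,.579,-.405,.579];O[2]=[.099,.43,-.211,.872];O[3]=[.106,.435,-.205,.871];O[4]=[.107,.434,-.205,.871];O[5]=[-.017,.46,.041,.887];O[0]=[.7013,.0912,-.70125,.08985]
RO=R.from_quat(O)
def Y(a):return R.from_euler("y",a)
def Z(a):return R.from_euler("z",a)
def rot(q,s4,s6): return Z(q[0])*Y(q[1]+q[2])*Z(s4*q[3])*Y(q[4])*Z(s6*q[5])
LIM=np.array([[-3.13,3.13],[-1.02,2.26],[.13,2.54],[-.95,4.09],[.21,2.88],[-2.74,2.74]])
best=None
for s4 in(1,-1):
  for s6 in(1,-1):
    F=R.concatenate([rot(q,s4,s6).inv()*o for q,o in zip(Q,RO)]); m=F.mean(); e=max((m.inv()*F).magnitude())
    if best is None or e<best[0]: best=(e,s4,s6,m)
e,s4,s6,FT=best
def pos(q,p):
    h,L1,L2,lat,d,fx=p
    return Z(q[0]).apply(np.array([fx,lat,h])+Y(q[1]).apply([0,0,L1])+Y(q[1]+q[2]).apply([0,0,L2]))+(rot(q,s4,s6)*FT).as_matrix()[:,0]*d
s=least_squares(lambda p:np.concatenate([pos(q,p)-x for q,x in zip(Q,X)]),[200,450,450,110,250,0]); PP=s.x
def ik(T,q0):
    r=R.from_matrix(T[:3,:3])
    f=lambda q:np.r_[(pos(q,PP)-T[:3,3])/100,((rot(q,s4,s6)*FT).inv()*r).as_rotvec()]
    t=least_squares(f,np.clip(q0,LIM[:,0]+1e-3,LIM[:,1]-1e-3),bounds=(LIM[:,0],LIM[:,1])); return t.x,np.abs(t.fun).max()
if __name__=="__main__":
    print("rot err",e,s4,s6,"pos",PP.round(1),np.abs(s.fun).max().round(2))
    q=Q[5]
    for g in [tcp(tw([x,0,z],C),7.2) for x,z in((-150,240),(-120,220),(-90,205),(-40,195),(0,195),(0,160))]:
        q,r=ik(g,q); print(q.round(3),r.round(4))
E
python3 k.py
```

```text
rot err 0.000995685752111744 1 1 pos [238.2 374.9 557.7 110.1 262.1  -1.5] 25.1
[-0.889 -0.44   2.185  0.574  1.103 -2.74 ] 0.026
[-0.832 -0.353  2.16   0.589  1.022 -2.74 ] 0.018
[-0.781 -0.267  2.123  0.606  0.956 -2.74 ] 0.0092
[-0.703 -0.138  2.033  0.614  0.882 -2.708] 0.0
[-0.645 -0.043  1.945  0.597  0.846 -2.653] 0.0
[-0.645 -0.007  1.976  0.633  0.79  -2.707] 0.0
```

```bash
python3 - <<'E'
from k import *
g=[tcp(tw([-80,0,206],C),2),tcp(tw([-10,0,192],C),7.2)]
q=Q[5]
for t in g: q,r=ik(t,q); print(q.round(3),r)
plan(g,step=22)
c=cur(); 
r=R.from_matrix(c[:3,:3])*OG.inv(); print("tilt dev",r.as_euler("xyz",degrees=True)+[0,0,-26.7]); o=c[:3,3]-r.apply(GR-LC); print("lid origin tumbler frame",R.from_euler("z",-TY).apply(o-C).round(1))
E
```

```text
[-0.751 -0.266  2.123  0.581  0.891 -2.636] 1.4210854715202005e-15
[-0.659 -0.064  1.97   0.604  0.849 -2.671] 2.2676131805621225e-13
5 x [18.3, -3.7, 9.6] [0.0085, -0.0058, -0.0065]  -> [ 550. -210.  233.]
4 x [13.3, 1.5, 11.9] [-0.0182, 0.0001, 0.0136]  -> [ 619. -199.  219.]
tilt dev [0.81024895 1.41570547 5.08064753]
lid origin tumbler frame [-172.    22.3  252.9]
```

Request:
servo_tool(
  increments=[
    [1,18.3,-3.7,9.6,0.0085,-0.0058,-0.0065],
    [1,18.3,-3.7,9.6,0.0085,-0.0058,-0.0065],
    [1,18.3,-3.7,9.6,0.0085,-0.0058,-0.0065],
    [1,18.3,-3.7,9.6,0.0085,-0.0058,-0.0065],
    [1,18.3,-3.7,9.6,0.0085,-0.0058,-0.0065],
    [1,0,0,0,0,0,0],
    [1,0,0,0,0,0,0],
  ],
)

```text
time_s: 10.85
eef_pos: [550.1, -209.5, 233.6]
orientation: [-0.006, 0.447, 0.017, 0.894]
force: [-0.3, -0.2, -2.4]
grip_width: 15.7
```

```bash
cat > st.py <<'E'
from k import *
def rep():
    s=status.sense(); print("q",s["q"].round(3),"F",s["force"].round(1),"M",s["moment"].round(2),"w",round(s["grip_width"],1),"t",s["time_s"])
    c=cur(); r=R.from_matrix(c[:3,:3])*OG.inv(); e=r.as_euler("xyz",degrees=True)
    o=c[:3,3]-r.apply(GR-LC); print("lid yaw/tilt",(e+[0,0,-26.7]).round(2),"origin tumbler frame",R.from_euler("z",-TY).apply(o-C).round(1))
E
python3 - <<'E'
from st import *
rep(); plan([tcp(tw([-10,0,192],C),7.2)],step=22)
E
```

```text
q [-0.775 -0.247  2.101  0.59   0.905 -2.661] F [-0.3 -0.2 -2.4] M [ 0.03  0.36 -0.01] w 15.7 t 10.85
lid yaw/tilt [-0.05 -0.02  2.05] origin tumbler frame [-7.980e+01  1.000e-01  2.069e+02]
4 x [13.4, 1.5, 11.7] [-0.0179, 0.0003, 0.0136]  -> [ 619. -199.  219.]
```

Request:
servo_tool(
  increments=[
    [1,13.4,1.5,11.7,-0.0179,0.0003,0.0136],
    [1,13.4,1.5,11.7,-0.0179,0.0003,0.0136],
    [1,13.4,1.5,11.7,-0.0179,0.0003,0.0136],
    [1,13.4,1.5,11.7,-0.0179,0.0003,0.0136],
    [1,0,0,0,0,0,0],
    [1,0,0,0,0,0,0],
  ],
)

```text
time_s: 11.45
eef_pos: [619.1, -200.0, 220.0]
orientation: [-0.026, 0.447, 0.057, 0.893]
force: [-0.6, 0.3, -2.8]
grip_width: 15.8
```

```bash
python3 - <<'E'
from st import *
from plant import eyes
rep()
for n in("scene","side","wrist"):
    d=eyes.get_image(n); np.savez(n+"3.npz",**d); P=cloud(d); L=R.from_euler("z",-TY).apply((P-C).reshape(-1,3)).reshape(P.shape)
    H,S,V=cv2.cvtColor(d["color"],cv2.COLOR_RGB2HSV).transpose(2,0,1).astype(int)
    m=(H<18)&(S>185)&(V>60)&(np.hypot(L[...,0],L[...,1])<125)&(np.abs(L[...,2]-206)<12); t=L[m]; print(n,m.sum(),"z",np.percentile(t[:,2],[10,50,90]).round(1),"plane",np.linalg.lstsq(np.c_[t[:,:2],np.ones(len(t))],t[:,2],rcond=None)[0].round(4))
    w=plane(d,m,207); w=R.from_euler("z",-TY).apply(w-C)
    hull=cv2.convexHull(w[:,:2].astype(np.float32))[:,0]; 
    f=least_squares(lambda c:np.hypot(*(hull-c).T)-98,[0,0],loss="soft_l1",f_scale=1); print("  centre (r=98)",f.x.round(1),np.abs(f.fun).max())
    st=(S<90)&(V>100)&(np.abs(L[...,2]-212)<10)&(L[...,0]<-35)&(L[...,0]>-90)&(np.abs(L[...,1])<35); print("  steel",L[st].mean(0).round(1),st.sum())
d=load("side3.npz"); cv2.imwrite("pics/s3.png",cv2.resize(d["color"][200:420,180:460,::-1],None,fx=2.5,fy=2.5))
E
```

```text
q [-0.681 -0.059  1.962  0.611  0.861 -2.692] F [-0.6  0.3 -2.8] M [-0.06  0.42 -0.03] w 15.8 t 11.45
lid yaw/tilt [-0.1  -0.03  7.1 ] origin tumbler frame [-10.3  -1.2 193.3]
scene 2352 z [205.9 208.5 210.9] plane [-7.000000e-04  3.200000e-03  2.084501e+02]
  centre (r=98) [-8.7 -1.9] 3.093484835713781
  steel [-64.4  12.4 212.7] 57
side 3185 z [205.  207.1 209. ] plane [3.100000e-03 2.900000e-03 2.071246e+02]
  centre (r=98) [-9.  -2.3] 7.918705530673591
  steel [-69.9  -5.4 211.4] 192
wrist 69815 z [206.3 207.  207.7] plane [2.300000e-03 2.400000e-03 2.070703e+02]
  centre (r=98) [-9.2 -1.3] 2.8482900008487206
  steel [-68.2  -0.7 211.1] 7491
```

View pics/s3.png

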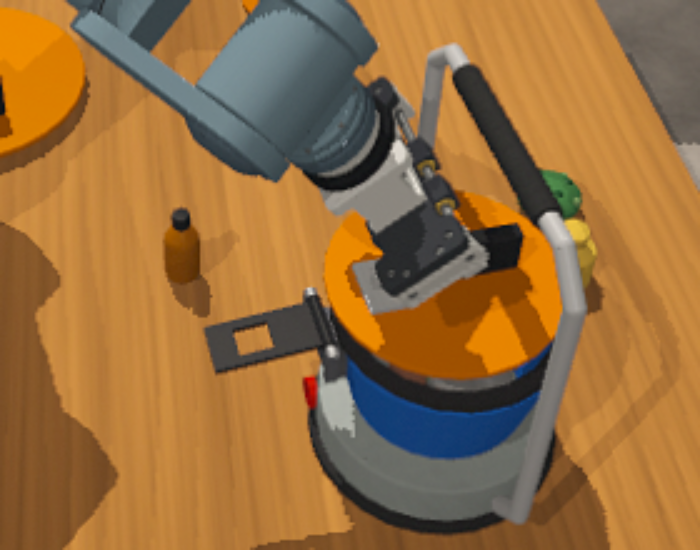

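The side crop shows the lid level over the mouth, about 10 mm short towards the hasp, with the bail clear. All three cameras agree with the kinematics to about 1 mm.

```bash
python3 - <<'E'
from st import *
# offset: cameras say lid at (-9.1,-1.7) vs est (-10.3,-1.2)
q=status.sense()["q"]
g=[tcp(tw([-.6,.2,172],C),5.7),tcp(tw([-.6,.2,160],C),5.7)]
for t in g: q,r=ik(t,q); print(q.round(3),r)
plan(g[:1],step=6); plan(g[1:],g[0],step=1.5)
E
```

```text
[-0.641 -0.027  1.973  0.609  0.793 -2.655] 4.6902308425966766e-12
[-0.641 -0.014  1.983  0.622  0.774 -2.674] 1.8973104337627333e-14
4 x [5.8, 0.3, -1.3] [0.005, 0.0004, -0.0033]  -> [ 629. -198.  199.]
8 x [1.2, -0.0, -0.9] [0.0, -0.0, -0.0]  -> [ 629. -198.  187.]
```

Request:
servo_tool(
  increments=[
    [1,5.8,0.3,-1.3,0.005,0.0004,-0.0033],
    [1,5.8,0.3,-1.3,0.005,0.0004,-0.0033],
    [1,5.8,0.3,-1.3,0.005,0.0004,-0.0033],
    [1,5.8,0.3,-1.3,0.005,0.0004,-0.0033],
    [1,0,0,0,0,0,0],
    [1,0,0,0,0,0,0],
  ],
)

```text
time_s: 12.2
eef_pos: [629.3, -197.6, 197.6]
orientation: [-0.019, 0.448, 0.046, 0.893]
force: [0.5, 0.0, -2.7]
grip_width: 15.8
```

Request:
servo_tool(
  increments=[
    [1,1.2,0,-0.9,0,0,0],
    [1,1.2,0,-0.9,0,0,0],
    [1,1.2,0,-0.9,0,0,0],
    [1,1.2,0,-0.9,0,0,0],
    [1,0,0,0,0,0,0],
  ],
)

```text
time_s: 12.7
eef_pos: [629.1, -197.7, 191.7]
orientation: [-0.019, 0.448, 0.046, 0.893]
force: [-0.2, -0.5, -1.9]
grip_width: 15.8
```

```bash
python3 - <<'E'
from st import *
rep()
E
```

```text
q [-0.659 -0.007  1.968  0.623  0.792 -2.686] F [-0.2 -0.5 -1.9] M [-0.    0.39 -0.02] w 15.8 t 12.7
lid yaw/tilt [0.06 0.02 5.73] origin tumbler frame [-1.00e-01  5.00e-01  1.65e+02]
```

Plug is entering at z=165 with no side force. Continuing slowly to 160.

Request:
servo_tool(
  increments=[
    [1,0.8,0,-0.6,0,0,0],
    [1,0.8,0,-0.6,0,0,0],
    [1,0.8,0,-0.6,0,0,0],
    [1,0,0,0,0,0,0],
  ],
)

```text
time_s: 13.1
eef_pos: [629.2, -197.6, 188.7]
orientation: [-0.019, 0.448, 0.046, 0.893]
force: [-0.0, -0.1, -2.7]
grip_width: 16.1
```

Request:
servo_tool(
  increments=[
    [1,0.8,0,-0.6,0,0,0],
    [1,0.4,0,-0.3,0,0,0],
    [1,0,0,0,0,0,0],
  ],
)

```text
time_s: 13.4
eef_pos: [629.2, -197.7, 187.3]
orientation: [-0.019, 0.448, 0.046, 0.893]
force: [0.1, 0.4, -2.8]
grip_width: 15.3
```

```bash
python3 - <<'E'
from st import *
rep()
E
```

```text
q [-6.590e-01 -2.000e-03  1.971e+00  6.290e-01  7.850e-01 -2.693e+00] F [ 0.1  0.4 -2.8] M [0.06 0.34 0.05] w 15.3 t 13.4
lid yaw/tilt [0.04 0.02 5.73] origin tumbler frame [ -0.    0.5 160.7]
```

Request:
servo_tool(
  increments=[
    [1,0.6,0,-0.5,0,0,0],
    [1,0,0,0,0,0,0],
  ],
)

```text
time_s: 13.6
eef_pos: [629.4, -197.8, 187.1]
orientation: [-0.02, 0.447, 0.046, 0.893]
force: [-0.2, 1.0, -1.4]
grip_width: 16.1
```

Request:
servo_tool(
  increments=[
    [1,0.5,0,-0.4,0,0,0],
    [1,0,0,0,0,0,0],
  ],
)

```text
time_s: 13.8
eef_pos: [629.5, -197.8, 186.8]
orientation: [-0.02, 0.447, 0.046, 0.893]
force: [-2.2, 1.7, 1.4]
grip_width: 15.6
```

Request:
servo_tool(
  increments=[
    [1,0.4,0,-0.3,0,0,0],
    [1,0,0,0,0,0,0],
  ],
)

```text
time_s: 14.0
eef_pos: [629.6, -197.9, 186.3]
orientation: [-0.02, 0.447, 0.046, 0.893]
force: [-2.4, 2.4, 3.2]
grip_width: 15.7
```

Request:
servo_tool(
  increments=[
    [0.5,0,0,0,0,0,0],
    [0.5,0,0,0,0,0,0],
    [0.5,0,0,0,0,0,0],
    [0.5,0,0,0,0,0,0],
    [0.5,0,0,0,0,0,0],
  ],
)

```text
time_s: 14.5
eef_pos: [629.2, -197.8, 185.5]
orientation: [-0.019, 0.448, 0.046, 0.893]
force: [0.4, 1.4, 0.1]
grip_width: 46.9
```

```bash
python3 - <<'E'
from st import *
from plant import eyes
rep()
for n in("scene","side","wrist"):
    d=eyes.get_image(n); np.savez(n+"4.npz",**d); P=cloud(d); L=R.from_euler("z",-TY).apply((P-C).reshape(-1,3)).reshape(P.shape)
    H,S,V=cv2.cvtColor(d["color"],cv2.COLOR_RGB2HSV).transpose(2,0,1).astype(int)
    m=(H<18)&(S>185)&(V>60)&(np.hypot(L[...,0],L[...,1])<115)&(np.abs(L[...,2]-174)<9); t=L[m]; print(n,m.sum(),"plane",np.linalg.lstsq(np.c_[t[:,:2],np.ones(len(t))],t[:,2],rcond=None)[0].round(4))
    w=R.from_euler("z",-TY).apply(plane(d,m,174)-C)
    hull=cv2.convexHull(w[:,:2].astype(np.float32))[:,0]; f=least_squares(lambda c:np.hypot(*(hull-c).T)-98,[0,0],loss="soft_l1",f_scale=1); print("  centre",f.x.round(1))
E
```

```text
q [-6.590e-01  1.000e-03  1.972e+00  6.310e-01  7.820e-01 -2.697e+00] F [0.4 1.4 0.1] M [ 0.02  0.1  -0.07] w 46.9 t 14.5
lid yaw/tilt [0.04 0.02 5.72] origin tumbler frame [ -0.    0.4 158.8]
scene 2347 plane [-5.000000e-03  6.000000e-04  1.750884e+02]
  centre [2.8 1. ]
side 2926 plane [ 3.000000e-03 -9.000000e-04  1.738094e+02]
  centre [ 1.4 -1.6]
wrist 54437 plane [ 2.700000e-03 -9.000000e-04  1.736421e+02]
  centre [1.  1.5]
```

```bash
cat > hasp.py <<'E'
from st import *
def hp(th,tilt,rad=80,off=0,sg=-1):  # pinch on strap, off = along outward normal
    p=np.array([-112+rad*np.cos(th),0.4,175.5+rad*np.sin(th)])
    return goal(tw(p,C),ori(7.2,tilt,sg))
def up(T,a): 
    T=T.copy(); T[:3,3]-=a*T[:3,0]; return T
E
python3 - <<'E'
from hasp import *
q=status.sense()["q"]; r0=up(cur(),110)
q1,r=ik(r0,q); print("retreat",q1.round(3),round(r,4))
a=np.array([-.8,-.3,2.0,.1,1.4,.2])
a,r=ik(up(hp(3.235,5),110),a); print("above",a.round(3),round(r,4))
for th,t in zip([3.235,2.8,2.4,2.0,1.6,1.2,.9,.6,.4],[5,5,8,12,18,24,30,34,36]):
    a,r=ik(hp(th,t),a); print(th,t,a.round(3),round(r,4))
mid=M(tw([-150,0.4,330],C),ori(100,10,-1)); print(ik(mid,a)[0].round(3))
plan([r0])
plan([up(hp(3.235,5),110)],r0)
E
```

```text
retreat [-0.738 -0.249  2.033  0.57   0.98  -2.639] 0.0
above [-0.783 -0.318  2.023  0.07   1.383  0.651] 0.0
3.235 5 [-0.766 -0.213  2.14   0.074  1.161  0.651] 0.0
2.8 5 [-0.759 -0.237  2.095  0.072  1.229  0.664] 0.0
2.4 8 [-0.752 -0.248  2.057  0.113  1.245  0.661] 0.0
2.0 12 [-0.737 -0.237  2.018  0.169  1.227  0.662] 0.0
1.6 18 [-0.726 -0.222  2.004  0.257  1.16   0.639] 0.0
1.2 24 [-0.714 -0.194  2.007  0.353  1.067  0.6  ] 0.0
0.9 30 [-0.717 -0.18   2.039  0.47   0.971  0.521] 0.0
0.6 34 [-0.714 -0.151  2.063  0.566  0.89   0.445] 0.0
0.4 36 [-0.713 -0.129  2.08   0.625  0.844  0.39 ] 0.0
[-0.724 -0.087  1.7    0.109  1.665 -0.895]
4 x [-27.5, 0.0, 0.0] [0.0, 0.0, -0.0]  -> [ 564. -205.  274.]
30 x [-1.4, -7.9, 0.1] [0.0999, 0.0002, -0.0284]  -> [ 408. -225.  259.]
```

```bash
python3 - <<'E'
from hasp import *
r0=up(cur(),110); W=M(tw([-130,0.4,310],C),ori(-50,12,1)); E=up(hp(3.235,5),110)
print(ik(W,[-.75,-.2,1.9,.2,1.4,-1.5]))
plan([r0,W,E],step=28)
E
```

```text
(array([-0.6105102 , -0.24994766,  1.88369059, -0.05589593,  1.30595972,
       -1.29945915]), np.float64(1.765254609153999e-14))
4 x [-27.5, 0.0, 0.0] [0.0, 0.0, -0.0]  -> [ 564. -205.  274.]
11 x [-6.3, -3.5, -5.2] [0.0809, 0.0358, -0.0373]  -> [ 477. -217.  310.]
21 x [2.3, -3.9, 1.6] [0.1021, 0.0082, -0.0062]  -> [ 408. -225.  259.]
```

Request:
servo_tool(
  increments=[
    [0.5,-10,0,0,0,0,0],
    [0.5,-20,0,0,0,0,0],
    [0.5,-25,0,0,0,0,0],
    [0.5,-27.5,0,0,0,0,0],
    [0.5,-27.5,0,0,0,0,0],
  ],
)

```text
time_s: 15.15
eef_pos: [562.8, -204.8, 275.0]
orientation: [-0.02, 0.448, 0.046, 0.893]
force: [0.5, -0.4, -0.8]
grip_width: 47.0
```

Request:
servo_tool(
  increments=[
    [0.3,-6.3,-3.5,-5.2,0.0809,0.0358,-0.0373],
    [0.3,-6.3,-3.5,-5.2,0.0809,0.0358,-0.0373],
    [0.3,-6.3,-3.5,-5.2,0.0809,0.0358,-0.0373],
    [0.3,-6.3,-3.5,-5.2,0.0809,0.0358,-0.0373],
    [0.3,-6.3,-3.5,-5.2,0.0809,0.0358,-0.0373],
    [0.3,-6.3,-3.5,-5.2,0.0809,0.0358,-0.0373],
  ],
)

```text
time_s: 15.75
eef_pos: [515.0, -220.9, 289.9]
orientation: [0.142, 0.533, -0.165, 0.818]
force: [-0.2, 0.7, -0.5]
grip_width: 65.9
```

Request:
servo_tool(
  increments=[
    [0.3,-6.3,-3.5,-5.2,0.0809,0.0358,-0.0373],
    [0.3,-6.3,-3.5,-5.2,0.0809,0.0358,-0.0373],
    [0.3,-6.3,-3.5,-5.2,0.0809,0.0358,-0.0373],
    [0.3,-6.3,-3.5,-5.2,0.0809,0.0358,-0.0373],
    [0.3,-6.3,-3.5,-5.2,0.0809,0.0358,-0.0373],
  ],
)

```text
time_s: 16.25
eef_pos: [476.5, -216.1, 310.8]
orientation: [0.267, 0.57, -0.33, 0.704]
force: [0.6, 0.5, -0.8]
grip_width: 65.9
```

```bash
python3 - <<'E'
from hasp import *
s=status.sense(); print(s["q"].round(3),s["force"].round(1),s["grip_width"]); print(cur()[:3,3])
plan([up(hp(3.235,5),110)],step=28)
E
```

```text
[-0.613 -0.257  1.878 -0.057  1.319 -1.298] [ 0.6  0.5 -0.8] 65.94163804122542
[ 476.45105386 -216.11887598  310.80157756]
21 x [2.4, -3.9, 1.6] [0.1019, 0.0083, -0.0062]  -> [ 408. -225.  259.]
```

Request:
servo_tool(
  increments=[
    [0.3,2.4,-3.9,1.6,0.1019,0.0083,-0.0062],
    [0.3,2.4,-3.9,1.6,0.1019,0.0083,-0.0062],
    [0.3,2.4,-3.9,1.6,0.1019,0.0083,-0.0062],
    [0.3,2.4,-3.9,1.6,0.1019,0.0083,-0.0062],
    [0.3,2.4,-3.9,1.6,0.1019,0.0083,-0.0062],
    [0.3,2.4,-3.9,1.6,0.1019,0.0083,-0.0062],
    [0.3,2.4,-3.9,1.6,0.1019,0.0083,-0.0062],
    [0.3,2.4,-3.9,1.6,0.1019,0.0083,-0.0062],
    [0.3,2.4,-3.9,1.6,0.1019,0.0083,-0.0062],
    [0.3,2.4,-3.9,1.6,0.1019,0.0083,-0.0062],
  ],
)

```text
time_s: 17.25
eef_pos: [446.3, -243.2, 287.1]
orientation: [-0.572, -0.371, 0.576, -0.451]
force: [0.0, -0.4, -0.8]
grip_width: 65.7
```

Request:
servo_tool(
  increments=[
    [0.3,2.4,-3.9,1.6,0.1019,0.0083,-0.0062],
    [0.3,2.4,-3.9,1.6,0.1019,0.0083,-0.0062],
    [0.3,2.4,-3.9,1.6,0.1019,0.0083,-0.0062],
    [0.3,2.4,-3.9,1.6,0.1019,0.0083,-0.0062],
    [0.3,2.4,-3.9,1.6,0.1019,0.0083,-0.0062],
    [0.3,2.4,-3.9,1.6,0.1019,0.0083,-0.0062],
    [0.3,2.4,-3.9,1.6,0.1019,0.0083,-0.0062],
    [0.3,2.4,-3.9,1.6,0.1019,0.0083,-0.0062],
    [0.3,2.4,-3.9,1.6,0.1019,0.0083,-0.0062],
    [0.3,2.4,-3.9,1.6,0.1019,0.0083,-0.0062],
  ],
)

```text
time_s: 18.25
eef_pos: [410.5, -228.9, 260.5]
orientation: [0.731, 0.078, -0.673, 0.082]
force: [-0.5, 0.5, 0.7]
grip_width: 65.7
```

Request:
servo_tool(
  increments=[
    [0.3,2.4,-3.9,1.6,0.1019,0.0083,-0.0062],
    [0.3,0,0,0,0,0,0],
    [0.3,0,0,0,0,0,0],
  ],
)

```text
time_s: 18.55
eef_pos: [408.6, -225.6, 257.9]
orientation: [0.736, 0.048, -0.674, 0.045]
force: [0.1, -0.0, -0.2]
grip_width: 66.1
```

```bash
python3 - <<'E'
from hasp import *
from plant import eyes
s=status.sense(); print(s["q"].round(3),s["force"].round(1)); print(cur().round(3))
d=eyes.get_image("wrist"); np.savez("wrist5.npz",**d); cv2.imwrite("pics/w5.png",d["color"][...,::-1])
P=cloud(d);V=d["color"].max(2); L=R.from_euler("z",-TY).apply((P-C).reshape(-1,3)).reshape(P.shape)
h=(V<70)&(L[...,0]<-125)&(L[...,0]>-215)&(np.abs(L[...,1])<30)&(L[...,2]>140)&(L[...,2]<200); w=L[h]
print("hasp",h.sum(),w.mean(0).round(1),np.percentile(w,1,0).round(1),np.percentile(w,99,0).round(1),np.polyfit(w[:,0],w[:,2],1).round(3))
plan([up(hp(3.235,5),60),hp(3.235,5)],step=20)
E
```

```text
[-0.791 -0.298  1.996  0.071  1.389  0.637] [ 0.1 -0.  -0.2]
[[ 8.80000e-02  1.31000e-01 -9.87000e-01  4.08586e+02]
 [ 1.00000e-02 -9.91000e-01 -1.31000e-01 -2.25624e+02]
 [-9.96000e-01  1.00000e-03 -8.80000e-02  2.57917e+02]
 [ 0.00000e+00  0.00000e+00  0.00000e+00  1.00000e+00]]
hasp 3783 [-1.608e+02  1.000e-01  1.730e+02] [-201.2  -20.9  168.5] [-125.7   20.9  177.1] [9.30000e-02 1.87974e+02]
3 x [16.4, -0.2, 0.2] [0.002, -0.0004, -0.0002]  -> [ 412. -225.  209.]
3 x [20.0, 0.0, -0.0] [0.0, 0.0, 0.0]  -> [ 417. -224.  149.]
```

View pics/w5.png

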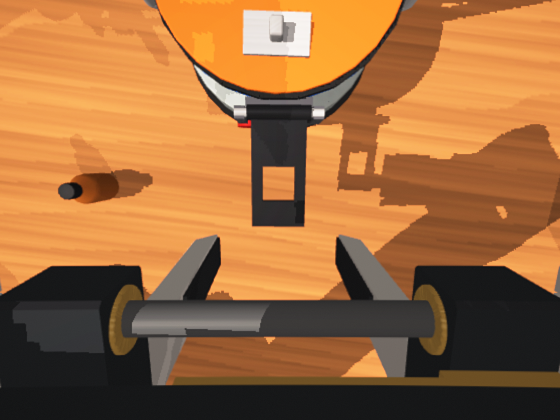

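The wrist view shows the strap at (278,170) centred between the fingers, and the lid's catch at (277,28) in line with its slot. I'll grip the strap by its side edges near the free end.

Request:
servo_tool(
  increments=[
    [0.3,16.4,-0.2,0.2,0.002,0,0],
    [0.3,16.4,-0.2,0.2,0.002,0,0],
    [0.3,16.4,-0.2,0.2,0.002,0,0],
    [0.3,20,0,0,0,0,0],
    [0.3,20,0,0,0,0,0],
    [0.3,20,0,0,0,0,0],
    [0.3,0,0,0,0,0,0],
    [0.3,0,0,0,0,0,0],
  ],
)

```text
time_s: 19.4
eef_pos: [417.7, -223.9, 149.0]
orientation: [0.736, 0.046, -0.674, 0.042]
force: [0.8, -1.0, -0.1]
grip_width: 65.8
```

Request:
servo_tool(
  increments=[
    [0.6,0,0,0,0,0,0],
    [0.6,0,0,0,0,0,0],
    [0.6,0,0,0,0,0,0],
    [0.6,0,0,0,0,0,0],
    [0.6,0,0,0,0,0,0],
  ],
)

```text
time_s: 19.9
eef_pos: [418.0, -224.6, 149.5]
orientation: [0.736, 0.045, -0.674, 0.043]
force: [-0.8, -3.6, 2.7]
grip_width: 43.0
```

```bash
python3 - <<'E'
from hasp import *
s=status.sense(); print(s["q"].round(3),s["force"].round(1),s["grip_width"]); 
c=cur(); pin=c[:3,3]-19*c[:3,0]; l=R.from_euler("z",-TY).apply(pin-C)-[-112,0,175.5]; th=np.arctan2(l[2],l[0])%6.283; r=np.hypot(l[0],l[2]); print("pinch",l.round(1),"th",th,"rad",r)
a=c
for t,ti in zip(np.linspace(3.235,.6,9)[1:],[6,8,11,15,20,25,30,34]):
    g=hp(t,ti,rad=r); plan([g],a,step=9); a=g
E
```

```text
[-0.774 -0.17   2.094  0.074  1.161  0.645] [-0.8 -3.6  2.7] 43.00684086145785
pinch [-79.2  -0.1  -7.1] th 3.2310390767482744 rad 79.55580205023024
3 x [-8.5, -0.2, -1.5] [-0.0005, 0.0052, -0.0007]  -> [ 420. -224.  175.]
3 x [-7.6, -0.0, -4.5] [0.0, 0.0116, -0.0]  -> [ 431. -222.  199.]
3 x [-5.5, -0.0, -7.1] [0.0, 0.0175, -0.0]  -> [ 449. -220.  219.]
4 x [-1.9, 0.0, -6.6] [0.0, 0.0175, 0.0]  -> [ 473. -217.  232.]
4 x [0.7, 0.0, -6.9] [-0.0, 0.0218, 0.0]  -> [ 500. -214.  237.]
4 x [3.3, 0.0, -6.0] [-0.0, 0.0218, -0.0]  -> [ 527. -210.  234.]
4 x [5.3, -0.0, -4.2] [-0.0, 0.0218, -0.0]  -> [ 551. -207.  223.]
3 x [8.5, 0.0, -2.3] [0.0, 0.0233, 0.0]  -> [ 571. -205.  205.]
```

Request:
servo_tool(
  increments=[
    [0.6,-8.5,0,-1.0,0,0.0052,0],
    [0.6,-8.5,0,-1.5,0,0.0052,0],
    [0.6,-8.5,0,-2.0,0,0.0052,0],
    [0.6,-7.6,0,-3.7,0,0.0116,0],
    [0.6,-7.6,0,-4.5,0,0.0116,0],
    [0.6,-7.6,0,-5.3,0,0.0116,0],
  ],
)

```text
time_s: 20.5
eef_pos: [428.7, -223.2, 196.7]
orientation: [0.752, 0.046, -0.657, 0.041]
force: [0.7, -9.1, -10.8]
grip_width: 43.5
```

```bash
cat >> hasp.py <<'E'
def hrep():
    s=status.sense(); print(s["q"].round(3),"F",s["force"].round(1),"w",round(s["grip_width"],1),"t",s["time_s"])
    c=cur(); pin=c[:3,3]-19*c[:3,0]; l=R.from_euler("z",-TY).apply(pin-C)-[-112,0,175.5]; th=np.arctan2(l[2],l[0])%6.283; r=np.hypot(l[0],l[2]); print("pinch",l.round(1),"th",th.round(3),"rad",r.round(1)); return th,r
E
python3 -c "
from hasp import *
hrep()
a=None
for t,ti in zip([2.247,1.918,1.588],[11,15,20]):
    g=hp(t,ti,rad=79.5); plan([g],a,step=9); a=g
"
```

```text
[-0.778 -0.228  2.055  0.111  1.232  0.637] F [  0.7  -9.1 -10.8] w 43.5 t 20.5
pinch [-69.2  -0.   40.1] th 2.617 rad 80.0
4 x [-4.7, -0.1, -5.9] [-0.0005, 0.0144, -0.0004]  -> [ 449. -220.  219.]
4 x [-1.9, 0.0, -6.6] [0.0, 0.0175, 0.0]  -> [ 473. -217.  232.]
4 x [0.7, -0.0, -6.9] [-0.0, 0.0218, -0.0]  -> [ 500. -214.  237.]
```

Request:
servo_tool(
  increments=[
    [0.6,-5.4,0.2,-5.2,0,0.0144,0],
    [0.6,-5.0,0.2,-5.7,0,0.0144,0],
    [0.6,-4.5,0,-6.1,0,0.0144,0],
    [0.6,-3.9,0,-6.5,0,0.0144,0],
    [0.6,-2.7,0,-6.4,0,0.0175,0],
    [0.6,-2.2,0,-6.6,0,0.0175,0],
    [0.6,-1.6,0,-6.7,0,0.0175,0],
    [0.6,-1.0,0,-6.8,0,0.0175,0],
  ],
)

```text
time_s: 21.3
eef_pos: [471.6, -217.9, 233.2]
orientation: [0.791, 0.049, -0.609, 0.038]
force: [-12.6, -3.8, 4.9]
grip_width: 42.6
```

```bash
python3 -c "
from hasp import *
hrep()
a=None
for t,ti in zip([1.588,1.259,.93,.65],[20,25,30,34]):
    g=hp(t,ti,rad=80.5); plan([g],a,step=9); a=g
"
```

```text
[-0.762 -0.235  2.006  0.212  1.213  0.625] F [-12.6  -3.8   4.9] w 42.6 t 21.3
pinch [-28.3  -0.2  76. ] th 1.927 rad 81.1
4 x [0.9, -0.2, -7.2] [-0.0002, 0.0229, -0.0001]  -> [ 500. -214.  238.]
4 x [3.3, 0.0, -6.1] [-0.0, 0.0218, -0.0]  -> [ 527. -210.  235.]
4 x [5.3, 0.0, -4.3] [-0.0, 0.0218, -0.0]  -> [ 552. -207.  224.]
3 x [7.3, 0.0, -2.2] [0.0, 0.0233, 0.0]  -> [ 569. -205.  208.]
```

Request:
servo_tool(
  increments=[
    [0.6,0.1,0,-7.2,0,0.0229,0],
    [0.6,0.6,0,-7.2,0,0.0229,0],
    [0.6,1.2,0,-7.2,0,0.0229,0],
    [0.6,1.7,0,-7.1,0,0.0229,0],
    [0.6,2.5,0,-6.5,0,0.0218,0],
    [0.6,3.1,0,-6.2,0,0.0218,0],
    [0.6,3.6,0,-5.9,0,0.0218,0],
    [0.6,4.0,0,-5.6,0,0.0218,0],
  ],
)

```text
time_s: 22.1
eef_pos: [530.6, -209.9, 235.8]
orientation: [0.844, 0.053, -0.532, 0.033]
force: [0.2, -0.2, 0.3]
grip_width: 37.7
```

```bash
python3 -c "
from hasp import *
hrep()
a=None
for t,ti in zip([.93,.65],[30,34]):
    g=hp(t,ti,rad=81); plan([g],a,step=9); a=g
"
```

```text
[-0.744 -0.2    2.005  0.386  1.07   0.561] F [ 0.2 -0.2  0.3] w 37.7 t 22.1
pinch [27.8  0.3 77.5] th 1.226 rad 82.3
3 x [6.8, -0.0, -4.7] [-0.0006, 0.0257, -0.0]  -> [ 552. -207.  224.]
3 x [7.3, 0.0, -2.3] [0.0, 0.0233, 0.0]  -> [ 569. -205.  209.]
```

```bash
python3 -c "
from hasp import *
from plant import eyes
for n in('side','wrist'):
    d=eyes.get_image(n); np.savez(n+'6.npz',**d)
    if n=='side': cv2.imwrite('pics/s6.png',cv2.resize(d['color'][200:420,180:460,::-1],None,fx=2.5,fy=2.5))
"
```

```text
(no output)
```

View pics/s6.png

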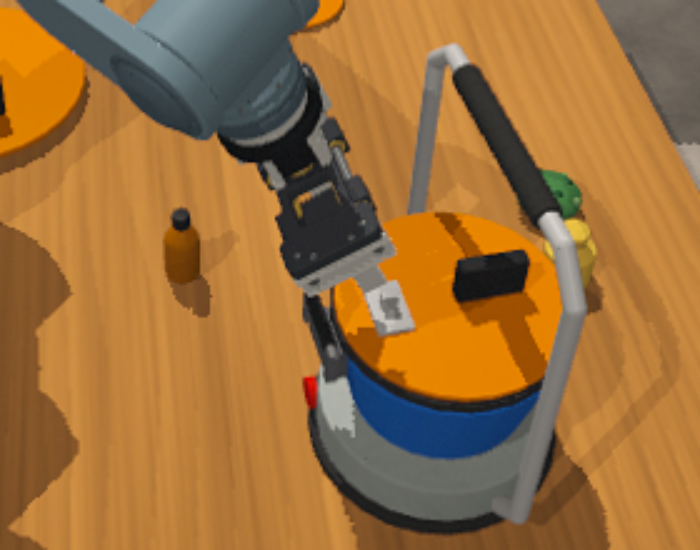

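The side crop shows the fingers have slipped off past the strap, which stands roughly upright behind them at (320,330). The lid sits undisturbed. I'll measure the strap, then push it over from its outer face with shut fingers.

```bash
python3 -c "
from hasp import *
from plant import eyes
c=cur()
np.savez('scene6.npz',**eyes.get_image('scene'))
for n in('side6','scene6','wrist6'):
    d=load(n+'.npz'); P=cloud(d);V=d['color'].max(2).astype(int); L=R.from_euler('z',-TY).apply((P-C).reshape(-1,3)).reshape(P.shape)
    h=(V<75)&(L[...,0]<-85)&(L[...,0]>-175)&(np.abs(L[...,1])<24)&(L[...,2]>185)&(L[...,2]<272); w=L[h]; print(n,h.sum())
    for z in range(185,270,12):
        k=w[np.abs(w[:,2]-z)<6]
        if len(k)>3: print(z,len(k),np.percentile(k[:,0],[10,50,90]).round(1),np.percentile(k[:,1],[5,95]).round(0))
"
```

```text
side6 53
185 8 [-115.  -113.3 -111. ] [-23. -10.]
197 12 [-119.2 -116.7 -113.9] [-23.   2.]
209 10 [-122.1 -119.3 -116.2] [-24. -18.]
221 14 [-124.9 -123.2 -120.7] [-24. -17.]
233 8 [-129.4 -127.5 -125.4] [-22. -21.]
scene6 166
185 26 [-115.6 -112.9 -109.2] [-19.  17.]
197 24 [-116.2 -113.2 -109.9] [-13.  19.]
221 10 [-128.7 -125.8 -123.6] [-20.  21.]
233 27 [-131.6 -126.8 -122.6] [-20.  22.]
245 24 [-132.9 -129.6 -126.4] [-19.  22.]
257 40 [-136.  -132.7  -94.5] [-19.  22.]
269 15 [-136.5 -132.   -89. ] [-20.   4.]
wrist6 2996
221 5 [-124.9 -124.3 -124.2] [-20.  13.]
233 351 [-127.1 -125.8 -124.4] [-21.  21.]
245 873 [-130.7 -129.5 -127.8] [-20.  20.]
257 1470 [-134.1 -132.6 -130.7] [-19.  20.]
269 297 [-134.7 -101.3  -88.3] [-18.  20.]
```

```bash
cat >> hasp.py <<'E'
def rel(x,z,tilt=20,y=0.2): return M(tw([-112+x,y,175.5+z],C),ori(7.2,tilt,-1))
def push(th,r,off,tilt=20): return rel(r*np.cos(th)-off*np.sin(th),r*np.sin(th)+off*np.cos(th),tilt)
def prep():
    s=status.sense(); c=cur(); print(s["q"].round(3),"F",s["force"].round(1),"w",round(s["grip_width"],1),"t",s["time_s"],"tcp rel pivot",(R.from_euler("z",-TY).apply(c[:3,3]-C)-[-112,0,175.5]).round(1))
E
python3 -c "
from hasp import *
A=up(cur(),70); g=[A,rel(-62,125),push(1.82,74,42)]
q=status.sense()['q']
for t in g: q,r=ik(t,q); print(q.round(3),r)
plan(g,step=28)
"
```

```text
[-0.778 -0.316  1.993  0.371  1.202  0.58 ] 1.912792840785826e-14
[-0.864 -0.423  2.053  0.299  1.325  0.535] 8.743681560036132e-12
[-0.857 -0.392  2.146  0.31   1.205  0.503] 1.3840018540933748e-12
3 x [-23.3, 0.0, 0.0] [0.0, 0.0, 0.0]  -> [ 500. -214.  299.]
3 x [-9.5, 0.1, 20.3] [-0.0006, -0.0318, 0.0001]  -> [ 433. -222.  300.]
3 x [20.3, -0.0, 6.3] [-0.0, 0.0, 0.0]  -> [ 436. -222.  237.]
```

Request:
servo_tool(
  increments=[
    [0.6,-23.3,0,0,0,0,0],
    [0.6,-23.3,0,0,0,0,0],
    [0.6,-23.3,0,0,0,0,0],
    [1,-9.5,0,20.3,0,-0.0318,0],
    [1,-9.5,0,20.3,0,-0.0318,0],
    [1,-9.5,0,20.3,0,-0.0318,0],
    [1,0,0,0,0,0,0],
  ],
)

```text
time_s: 22.95
eef_pos: [433.1, -222.8, 301.9]
orientation: [0.818, 0.05, -0.572, 0.036]
force: [0.1, 0.7, -0.0]
grip_width: 9.2
```

Request:
servo_tool(
  increments=[
    [1,20.3,0,6.3,0,0,0],
    [1,20.3,0,6.3,0,0,0],
    [1,20.3,0,6.3,0,0,0],
    [1,0,0,0,0,0,0],
    [1,0,0,0,0,0,0],
  ],
)

```text
time_s: 23.45
eef_pos: [437.1, -221.7, 237.5]
orientation: [0.818, 0.051, -0.572, 0.035]
force: [-0.0, -0.3, 0.6]
grip_width: 0.8
```

```bash
python3 -c "
from hasp import *
prep()
a=None
for th,r in zip([1.82,1.6,1.4,1.2,1.0,.8,.6,.45,.3],[74,75,76,77,78,79,80,81,82]):
    d=th-np.radians(20); g=push(th,r,3+9*abs(np.sin(d))); print(th,end=' '); plan([g],a,step=9); a=g
"
```

```text
[-0.875 -0.365  2.112  0.313  1.216  0.489] F [-0.  -0.3  0.6] w 0.8 t 23.45 tcp rel pivot [-58.2   0.4  62. ]
1.82 4 x [0.8, 0.0, -7.2] [-0.0004, -0.0002, 0.0]  -> [ 465. -218.  244.]
1.6 2 x [-0.0, -0.0, -8.6] [-0.0, 0.0, 0.0]  -> [ 481. -216.  250.]
1.4 2 x [1.7, -0.0, -7.9] [-0.0, 0.0, 0.0]  -> [ 497. -214.  252.]
1.2 2 x [3.5, -0.0, -7.5] [-0.0, 0.0, 0.0]  -> [ 514. -212.  251.]
1.0 2 x [5.2, -0.0, -6.8] [-0.0, 0.0, 0.0]  -> [ 530. -210.  246.]
0.8 2 x [6.7, -0.0, -5.6] [-0.0, 0.0, 0.0]  -> [ 545. -208.  237.]
0.6 2 x [7.9, -0.0, -4.1] [-0.0, 0.0, 0.0]  -> [ 557. -207.  225.]
0.45 2 x [6.4, -0.0, -2.0] [-0.0, 0.0, 0.0]  -> [ 566. -206.  214.]
0.3 2 x [6.3, -0.0, -0.9] [-0.0, 0.0, 0.0]  -> [ 572. -205.  203.]
```

Request:
servo_tool(
  increments=[
    [1,0.8,0,-7.2,0,0,0],
    [1,0.8,0,-7.2,0,0,0],
    [1,0.8,0,-7.2,0,0,0],
    [1,0.8,0,-7.2,0,0,0],
    [1,0,0,-8.6,0,0,0],
    [1,0,0,-8.6,0,0,0],
    [1,1.7,0,-7.9,0,0,0],
    [1,1.7,0,-7.9,0,0,0],
  ],
)

```text
time_s: 24.25
eef_pos: [495.0, -214.1, 249.8]
orientation: [0.816, 0.051, -0.575, 0.035]
force: [-6.0, -1.7, -4.1]
grip_width: 0.6
```

Request:
servo_tool(
  increments=[
    [1,3.5,0,-7.5,0,0,0],
    [1,3.5,0,-7.5,0,0,0],
    [1,5.2,0,-6.8,0,0,0],
    [1,5.2,0,-6.8,0,0,0],
  ],
)

```text
time_s: 24.65
eef_pos: [527.7, -209.8, 243.6]
orientation: [0.816, 0.052, -0.575, 0.035]
force: [-6.9, -0.1, -1.6]
grip_width: 0.6
```

```bash
python3 -c "
from hasp import *
from plant import eyes
prep()
d=eyes.get_image('side'); np.savez('side7.npz',**d); cv2.imwrite('pics/s7.png',cv2.resize(d['color'][200:420,180:460,::-1],None,fx=2.5,fy=2.5))
"
```

```text
[-0.706 -0.165  1.94   0.278  1.146  0.653] F [-6.9 -0.1 -1.6] w 0.6 t 24.65 tcp rel pivot [33.2  0.8 68.1]
```

View pics/s7.png

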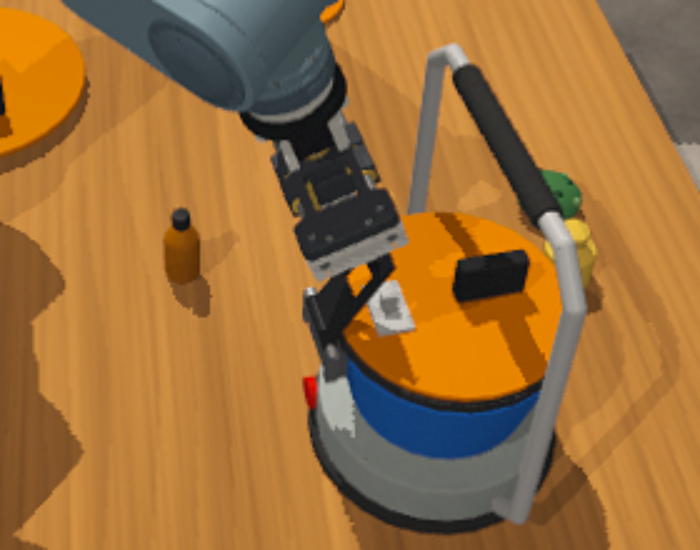

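The crop shows the strap now leaning over the lid, with its tip near (385,265), and the shut fingers behind it. The push force is about 7 N. Continuing down.

Request:
servo_tool(
  increments=[
    [1,6.7,0,-5.6,0,0,0],
    [1,6.7,0,-5.6,0,0,0],
    [1,7.9,0,-4.1,0,0,0],
    [1,7.9,0,-4.1,0,0,0],
  ],
)

```text
time_s: 25.1
eef_pos: [556.5, -206.7, 224.2]
orientation: [0.817, 0.051, -0.574, 0.036]
force: [-6.4, -0.7, 0.8]
grip_width: 0.2
```

Request:
servo_tool(
  increments=[
    [1,6.4,0,-2.0,0,0,0],
    [1,6.4,0,-2.0,0,0,0],
    [1,6.3,0,-0.9,0,0,0],
    [1,6.3,0,-0.9,0,0,0],
    [1,0,0,0,0,0,0],
  ],
)

```text
time_s: 25.6
eef_pos: [571.5, -205.0, 202.9]
orientation: [0.818, 0.051, -0.572, 0.035]
force: [0.3, -0.0, 0.1]
grip_width: 0.5
```

```bash
python3 -c "
from hasp import *
prep()
a=None
for th,r in zip([.2,.15,.1,.05,0,-.03],[82]*6):
    d=th-np.radians(20); g=push(th,r,2.5+9*abs(np.sin(d))); print(th,end=' '); plan([g],a,step=3); a=g
"
```

```text
[-0.644 -0.035  1.897  0.28   1.04   0.689] F [ 0.3 -0.   0.1] w 0.5 t 25.6 tcp rel pivot [77.3  0.1 27.4]
0.2 3 x [2.6, -0.0, 0.1] [-0.0005, -0.0002, -0.0001]  -> [ 574. -205.  196.]
0.15 2 x [1.8, -0.0, 0.2] [-0.0, 0.0, 0.0]  -> [ 575. -204.  192.]
0.1 2 x [1.8, -0.0, 0.3] [-0.0, 0.0, 0.0]  -> [ 575. -204.  188.]
0.05 2 x [1.8, -0.0, 0.4] [-0.0, 0.0, 0.0]  -> [ 576. -204.  185.]
0 2 x [1.8, -0.0, 0.5] [-0.0, 0.0, 0.0]  -> [ 576. -204.  181.]
-0.03 1 x [2.1, 0.0, 0.6] [-0.0, 0.0, 0.0]  -> [ 576. -204.  179.]
```

```bash
python3 -c "
from hasp import *
from plant import eyes
for n in('side','wrist'):
    d=eyes.get_image(n); np.savez(n+'8.npz',**d)
    P=cloud(d);V=d['color'].max(2).astype(int); L=R.from_euler('z',-TY).apply((P-C).reshape(-1,3)).reshape(P.shape)
    h=(V<75)&(L[...,0]<-15)&(L[...,0]>-115)&(np.abs(L[...,1])<24)&(L[...,2]>178)&(L[...,2]<250); w=L[h]; print(n,h.sum())
    for x in range(-105,-15,10):
        k=w[np.abs(w[:,0]-x)<5]
        if len(k)>3: print(x,len(k),np.percentile(k[:,2],[10,50,90]).round(1),np.percentile(k[:,1],[5,95]).round(0))
d=load('side8.npz'); a=cv2.resize(d['color'][250:350,280:420,::-1],None,fx=4,fy=4); d=load('wrist8.npz'); cv2.imwrite('pics/c8.png',np.vstack([a[:300],cv2.resize(d['color'][0:300,:,::-1],(560,300))]))
"
```

```text
side 558
-105 87 [178.9 180.7 182.4] [-22.  19.]
-95 100 [179.6 182.5 184.8] [-22.  19.]
-85 98 [183.4 185.8 187.8] [-21.  18.]
-75 94 [186.1 189.  191.4] [-22.  19.]
-65 24 [189.8 191.7 194.1] [-23. -14.]
-55 28 [191.1 194.7 197.1] [-23. -13.]
-45 32 [194.2 198.2 200.2] [-23. -11.]
-35 35 [198.5 201.2 203.6] [-22.  -9.]
-25 19 [202.  203.2 205.9] [-22.  -9.]
wrist 1776
-105 133 [179.  180.2 181.4] [-2.  4.]
-95 134 [181.  182.5 184.2] [-1.  3.]
-85 33 [183.9 185.  186. ] [-1.  3.]
-55 8 [238.9 239.1 239.5] [0. 1.]
-45 174 [198.8 200.4 247.1] [-21.  21.]
-35 566 [200.5 202.3 232.6] [-21.  20.]
-25 725 [203.3 204.6 205.8] [-20.  20.]
```

View pics/c8.png

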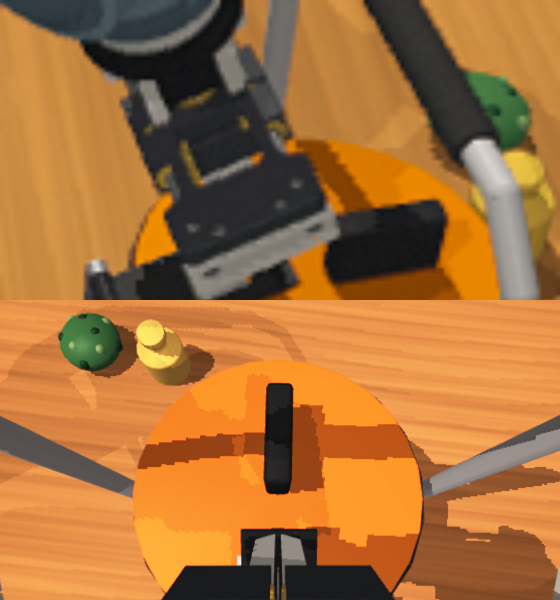

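The view shows the fingertips resting on the strap's solid end, between catch and handle. The strap angle is about 0.29 rad. Pressing down in small steps and watching the force.

Request:
servo_tool(
  increments=[
    [1,2.6,0,0.1,0,0,0],
    [1,2.6,0,0.1,0,0,0],
    [1,2.6,0,0.1,0,0,0],
    [1,1.8,0,0.2,0,0,0],
    [1,1.8,0,0.2,0,0,0],
  ],
)

```text
time_s: 26.2
eef_pos: [574.9, -204.8, 193.2]
orientation: [0.818, 0.051, -0.572, 0.036]
force: [-2.7, 1.3, 5.7]
grip_width: 0.2
```

Request:
servo_tool(
  increments=[
    [1,1.8,0,0.3,0,0,0],
    [1,1.8,0,0.3,0,0,0],
    [1,0,0,0,0,0,0],
  ],
)

```text
time_s: 26.5
eef_pos: [575.6, -204.7, 189.4]
orientation: [0.818, 0.051, -0.572, 0.036]
force: [-1.5, -0.1, 4.6]
grip_width: 0.3
```

Request:
servo_tool(
  increments=[
    [1,1.5,0,0.3,0,0,0],
    [1,1.5,0,0.4,0,0,0],
    [1,0,0,0,0,0,0],
  ],
)

```text
time_s: 26.8
eef_pos: [576.0, -204.7, 186.7]
orientation: [0.818, 0.051, -0.572, 0.036]
force: [-2.5, 1.4, 6.5]
grip_width: 0.4
```

```bash
python3 -c "
from hasp import *
prep()
"
```

```text
[-0.639 -0.008  1.903  0.285  1.006  0.684] F [-2.5  1.4  6.5] w 0.4 t 26.8 tcp rel pivot [81.7 -0.2 11.2]
```

Request:
servo_tool(
  increments=[
    [1,1.0,0,0.3,0,0,0],
    [1,1.0,0,0.3,0,0,0],
    [1,0,0,0,0,0,0],
  ],
)

```text
time_s: 27.1
eef_pos: [576.2, -204.7, 184.8]
orientation: [0.818, 0.051, -0.571, 0.036]
force: [-3.6, 2.3, 7.5]
grip_width: 0.5
```

Request:
servo_tool(
  increments=[
    [1,1.0,0,0.3,0,0,0],
    [1,1.0,0,0.3,0,0,0],
    [1,0,0,0,0,0,0],
  ],
)

```text
time_s: 27.4
eef_pos: [576.4, -204.7, 182.9]
orientation: [0.818, 0.051, -0.571, 0.036]
force: [-2.8, 1.8, 6.9]
grip_width: 0.3
```

Request:
servo_tool(
  increments=[
    [1,0.7,0,0.2,0,0,0],
    [1,0.7,0,0.2,0,0,0],
    [1,0,0,0,0,0,0],
  ],
)

```text
time_s: 27.7
eef_pos: [576.5, -204.7, 181.5]
orientation: [0.818, 0.051, -0.571, 0.036]
force: [-3.8, 2.0, 7.5]
grip_width: 0.4
```

```bash
python3 -c "
from hasp import *
prep()
"
```

```text
[-0.638 -0.002  1.906  0.287  0.996  0.681] F [-3.8  2.   7.5] w 0.4 t 27.7 tcp rel pivot [82.2 -0.2  6. ]
```

Request:
servo_tool(
  increments=[
    [1,0.7,0,0.2,0,0,0],
    [1,0,0,0,0,0,0],
  ],
)

```text
time_s: 27.9
eef_pos: [576.5, -204.6, 180.8]
orientation: [0.818, 0.051, -0.571, 0.036]
force: [-3.1, 1.1, 7.4]
grip_width: 0.6
```

Request:
servo_tool(
  increments=[
    [1,0.6,0,0.2,0,0,0],
    [1,0,0,0,0,0,0],
  ],
)

```text
time_s: 28.1
eef_pos: [576.6, -204.7, 180.5]
orientation: [0.818, 0.051, -0.571, 0.036]
force: [-5.0, 1.5, 8.4]
grip_width: 0.7
```

Request:
servo_tool(
  increments=[
    [1,0.5,0,0.2,0,0,0],
    [1,0,0,0,0,0,0],
  ],
)

```text
time_s: 28.3
eef_pos: [576.6, -204.7, 180.4]
orientation: [0.818, 0.051, -0.571, 0.036]
force: [-6.2, 2.5, 11.9]
grip_width: 0.3
```

Request:
servo_tool(
  increments=[
    [1,0.5,0,0.2,0,0,0],
    [1,0,0,0,0,0,0],
  ],
)

```text
time_s: 28.5
eef_pos: [576.7, -204.7, 180.3]
orientation: [0.818, 0.051, -0.571, 0.036]
force: [-8.0, 2.4, 13.4]
grip_width: 0.0
```

The force climbs sharply with no further travel at the expected height, so this is the hard stop. Backing off and checking.

Request:
servo_tool(
  increments=[
    [1,-2,0,0,0,0,0],
    [1,-10,0,0,0,0,0],
    [1,-25,0,0,0,0,0],
    [1,-30,0,0,0,0,0],
    [1,-30,0,0,0,0,0],
    [1,-15,0,15,0,0,0],
    [1,0,0,30,0,0,0],
    [1,0,0,30,0,0,0],
    [1,0,0,30,0,0,0],
    [1,0,0,20,0,0,0],
  ],
)

```text
time_s: 29.5
eef_pos: [419.4, -223.5, 238.7]
orientation: [0.817, 0.051, -0.573, 0.035]
force: [0.3, -0.1, 0.1]
grip_width: 0.7
```

Request:
servo_tool(
  increments=[
    [1,0,0,0,0,0,0],
    [1,0,0,0,0,0,0],
    [1,0,0,0,0,0,0],
    [1,0,0,0,0,0,0],
    [1,0,0,0,0,0,0],
  ],
)

```text
time_s: 30.0
eef_pos: [421.7, -223.6, 240.0]
orientation: [0.818, 0.051, -0.572, 0.036]
force: [-0.4, -0.3, -0.8]
grip_width: 0.3
```

```bash
python3 -c "
from hasp import *
from plant import eyes
prep()
for n in('side','scene','wrist'):
    d=eyes.get_image(n); np.savez(n+'9.npz',**d)
    P=cloud(d);H,S,V=cv2.cvtColor(d['color'],cv2.COLOR_RGB2HSV).transpose(2,0,1).astype(int); L=R.from_euler('z',-TY).apply((P-C).reshape(-1,3)).reshape(P.shape)
    h=(V<75)&(L[...,0]<-18)&(L[...,0]>-105)&(np.abs(L[...,1])<24)&(L[...,2]>165)&(L[...,2]<200); w=L[h]; print(n,h.sum())
    if len(w)>30: print('strap slope,z@pivot',np.polyfit(w[:,0]+112,w[:,2],1).round(3),'x',np.percentile(w[:,0],[1,99]).round(1),'y',np.percentile(w[:,1],[1,99]).round(1))
    m=(H<18)&(S>185)&(V>60)&(np.hypot(L[...,0],L[...,1])<110)&(np.abs(L[...,2]-170)<10); t=L[m]; print(' lid plane',np.linalg.lstsq(np.c_[t[:,:2],np.ones(len(t))],t[:,2],rcond=None)[0].round(4),m.sum())
a=load('side9.npz')['color'][200:420,180:460,::-1]; b=load('wrist9.npz')['color'][:,:,::-1]; cv2.imwrite('pics/c9.png',np.hstack([cv2.resize(a,(400,314)),cv2.resize(b,(400,314))]))
"
```

```text
[-0.909 -0.402  2.134  0.316  1.241  0.46 ] F [-0.4 -0.3 -0.8] w 0.3 t 30.0 tcp rel pivot [-73.8   0.4  64.5]
side 610
strap slope,z@pivot [-6.0000e-03  1.7774e+02] x [-103.8  -21. ] y [-23.3  21.9]
 lid plane [1.400000e-03 8.000000e-04 1.689964e+02] 4062
scene 268
strap slope,z@pivot [-3.00000e-03  1.79573e+02] x [-104.2  -19.1] y [-21.6  22.8]
 lid plane [-4.70000e-03  3.00000e-04  1.70041e+02] 2645
wrist 4428
strap slope,z@pivot [-1.00000e-03  1.77747e+02] x [-104.3  -20.6] y [-21.4  21.1]
 lid plane [ 2.200000e-03 -3.000000e-04  1.687853e+02] 20720
```

View pics/c9.png

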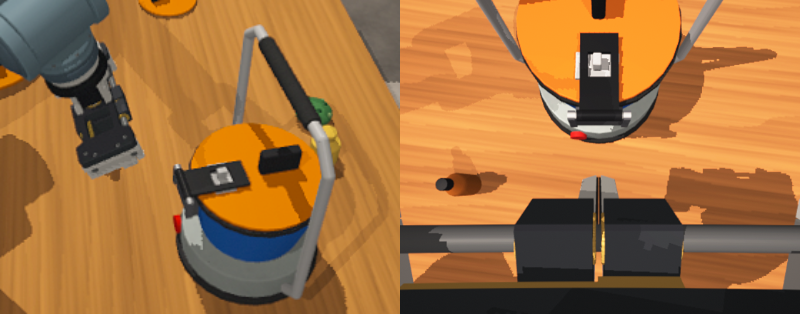

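The pictures show the hasp level on the lid with the catch through its slot, at (225,177) in the left half and (598,62) in the right. The lid is down 5 mm and level, nothing is being touched, and the vial, weight and pebble are standing.

```bash
python3 -c "
from plant import order
print(order.finish_job())"
```

```text
the job is handed in; nothing more can be done
None
```

The tumbler is closed and the job is handed in; it took about 30 s of the 72 s allowed. I set the middle-sized lid into the mouth under the bail, with its catch towards the hasp. I then swung the hasp over onto the catch and pressed it down to its stop.

**Last checks, after backing the arm off:**
- **Hasp:** all three cameras show the strap level within 0.006 rad, so it is fully home and staying down by itself, with the catch up through the slot.
- **Lid:** its top is at 169–170 mm. It was about 174 mm when lying on the gasket, so it has been pressed down the full 5 mm, and it sits level.
- **Other objects:** the vial, weight and pebble look untouched. I judged this by eye in the pictures and did not measure it.
- **Force:** the arm was touching nothing at hand-in.

**What did not go to plan:**
- **Hasp grip:** my first grip on the hasp's edges slipped off at about 1.8 rad. I finished the swing by pushing its outer face with shut fingers.
- **Press force:** the last two small steps ran into the hard stop, so the force rose to about 16 N. The pressing itself took about 8–10 N.
- **Joint 6:** it sat at its limit (read as -2.741 rad against -2.74) for a moment while carrying the lid. I moved it off straight away.
- **Lid angle:** I set the lid about 1.5° short of the tumbler's direction to keep joint 6 inside its range. The catch still cleared the slot.

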